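# Change over the warming plates

### The arm

A 7-joint arm with a two-finger parallel gripper is mounted at the origin on the work surface. World frame = base frame: x ahead of the robot, y to its left, z up, the work surface at z = 0. Lengths are in m, angles in rad, forces in N, time in s.
With the tool pointing down it reaches from about 0.4 to 0.875 m from the base axis. Payload 19.3 kg.
Tool frame: the origin (TCP) lies between the finger pads; the fingertips stand bot.tcp_to_tips ahead of it and the grasp point (between the pads) lies 3 mm ahead of it (bot.tcp_to_tips is the distance from the TCP to the fingertips, in m); x points along the fingers, y is the direction in which the jaws open and shut, and the axes are right-handed (so a half turn about x gives the same grasp; the last joint's range is limited). The gripper opens to 85 mm and grips with 20 to 120 N. Pads are 22 mm wide; open, the fingers measure 114 mm over their backs; the gripper's body (76 mm by 85 mm) begins 54 mm behind the grasp point. The pads swing forward as they close: fully open they stand 13 mm farther back than shut.
Start: joints at [1.14, 0.521, -0.036, 1.599, 0.021, 1.021, -0.113], TCP at [0.221, -0.585, 0.225] pointing down, gripper open.
Joint ranges: [-2.91, 2.91], [-0.3, 2.13], [-1.5, 1.42], [0.17, 2.43], [-1.26, 4.41], [0.16, 1.93], [-2.52, 2.52]. Speed limits (rad/s): [1.89, 1.89, 2.39, 2.39, 3.01, 3.01, 3.01].

### API

Orientations are given as [roll, pitch, yaw] about the fixed x, y, z axes, in that order (R = Rz(yaw) Ry(pitch) Rx(roll)).
In Python, from workcell import bot, eyes gives the robot as it stands. The module is installed in compiled form; this text tells all that it offers.
- The arm moves only by the tool step_arm, never from a script. Its argument "targets" is a list that holds one entry, the list of rows, each a list of 7 numbers: the shift along the tool's x, y, z in cm, then the turn, a rotation vector about the tool's x, y, z in rad, then the opening, from 0 (shut) to 1 (fully open). A call has 1 to 10 rows; each row is the pose to reach, as a shift and turn from the pose measured when the call began, along the tool's axes at that moment; what a row does not reach only later rows make up. A row lasts 1/10 s, in which the tool goes at most 50 mm and 8.59 degrees, less where a joint would pass 70% of its speed; a pose out of reach is approached as far as the arm can. A call with a gripper value outside its range is refused whole. The fingers move at their own pace and stop on an object; "grip_force" is the grip in N (left out, the last holds). Time passes only in rows, so rows that repeat a pose let the fingers close. It gives the time, the measured TCP pose, the force and the opening at its end, in the units of the state.
- bot.observe(): the state, without advancing time (a new reading comes with each control period).
- eyes.grab_frame(name): name is "scene" or "top"; returns the picture (480x640x3 uint8, red, green, blue); there is no depth.
- eyes.get_calibration(name): a dict with "fx", "fy", "cx", "cy" (pixels), "k1" (the pictures are not rectified: a ray, as slopes to the right and down, at radius r is drawn at 1 + k1 r^2 times it, then the intrinsics apply), "camera_from_world" (4x4, takes a point from world to camera coordinates). Camera axes: x right, y down, z forward; pixel columns grow to the right and rows downward; lengths in m; the calibration is good to about 2 mm. A picture is of the moment at which its call begins. get_calibration takes no time and is no camera call.
- bot.job_done(): hands the job in, once; it reports no verdict.
The state is a dict: "clock": time; "qpos": joint angles; "qd": joint speeds; "joint_efforts": joint torques, N m; "position": TCP position; "tool_rot": TCP orientation; "force": force on the tool from outside, world axes, zero at the start; "moment": the same for the moment, N m; "grip_width": finger opening in m.
Only numpy, scipy, OpenCV 4.12 (cv2) and the standard library are available. Lean on these libraries where they do the work, as an engineer would, in place of code of your own. Each camera call takes 0.05 s, during which the arm holds its last target.

### The job

One of the two warming plates is switched on (its handle lies in line with the housing) and the culture dish on it is finished: first turn that plate fully off (handle crosswise). Then move its dish upright onto the cork mat, and set the steel cover flat over the other dish, which stays where it is on its plate. Only when both are in place, turn that covered plate fully on, and leave everything else on the bench alone.

Things in the scene. Friction and masses are not known exactly. Their poses are not given: they have to be found in the camera images.
- warmer_p: one of two equal warming plates, fixed to the bench: a white housing 240 long (its x axis) x 140 wide (its y axis), top face 55 above the bench; the end nearer the robot (-x) carries the handle and the other end the bare metal heating plate, 120 x 120, whose top face is 65 above the bench. Origin: centre of the housing's underside, on the bench. The one that is switched on may stand on the left or on the right, and must be read from its handle
- warmer_p_top (a point): centre of the top face of warmer_p's heating plate (50 ahead of the housing's centre along its x axis, 65 above the bench)
- handle_p (a joint): angle of the rotary on/off handle on top of warmer_p, which turns about a vertical axis, a quarter turn: 0 = off (the black grip bar lies across the housing, along its y axis), 1.571 = on (bar in line with the housing, along its x axis, white mark towards the heating plate). It grows counter-clockwise seen from above. Stops at both ends; friction (0.06 N m) holds it wherever it is left
- handle_p_grip (a point): the middle of the grip bar of warmer_p's handle, on its turning axis (85 behind the housing's centre along its x axis, 84 above the bench): the bar is black, 60 long, 12 thick, 30 high, from 67 to 97 above the bench. This point's y axis runs along the bar and turns with it; its z points up
- warmer_q: one of two equal warming plates, fixed to the bench: a white housing 240 long (its x axis) x 140 wide (its y axis), top face 55 above the bench; the end nearer the robot (-x) carries the handle and the other end the bare metal heating plate, 120 x 120, whose top face is 65 above the bench. Origin: centre of the housing's underside, on the bench. The one that is switched on may stand on the left or on the right, and must be read from its handle
- warmer_q_top (a point): centre of the top face of warmer_q's heating plate (50 ahead of the housing's centre along its x axis, 65 above the bench)
- handle_q (a joint): angle of the rotary on/off handle on top of warmer_q, which turns about a vertical axis, a quarter turn: 0 = off (the black grip bar lies across the housing, along its y axis), 1.571 = on (bar in line with the housing, along its x axis, white mark towards the heating plate). It grows counter-clockwise seen from above. Stops at both ends; friction (0.06 N m) holds it wherever it is left
- handle_q_grip (a point): the middle of the grip bar of warmer_q's handle, on its turning axis (85 behind the housing's centre along its x axis, 84 above the bench): the bar is black, 60 long, 12 thick, 30 high, from 67 to 97 above the bench. This point's y axis runs along the bar and turns with it; its z points up
- dish_a: one of two equal closed round culture dishes, plastic with a grey-green fill that shows through the lid, 60 diameter, 20 high, about 45 g; one stands on each warmer's heating plate, near its middle. Origin: centre of the underside. Which dish is on which warmer differs from start to start
- dish_b: one of two equal closed round culture dishes, plastic with a grey-green fill that shows through the lid, 60 diameter, 20 high, about 45 g; one stands on each warmer's heating plate, near its middle. Origin: centre of the underside. Which dish is on which warmer differs from start to start
- cover: round stainless steel cover, open below, about 130 g: 86 outer and 80 inner diameter (clear height inside 32), 36 high, with a black knob on top; stands on the bench beside the warmers, on the left or on the right. Origin: centre of its open rim's plane, at the bottom; z axis up
- cover_knob (a point): middle of the cover's knob, 53 above the rim's plane: an upright black cylinder, 22 diameter, from 42 to 64 above the rim's plane
- mat: square cork cooling mat, 120 x 120 x 6, fixed to the bench on the side where the cover is not. Origin: centre of its underside; its top face is 6 above the bench
- spatula: bystander, to be left alone: steel spatula with a wooden handle, 190 long, lying flat between the two warmers
- empty_dishes: bystander, to be left alone: stack of two empty clear dishes, 90 diameter and 29 high in all, standing behind the warmers
- beaker: bystander, to be left alone: glass beaker, 80 diameter, 100 high
- jug: bystander, to be left alone: green plastic jug with a handle, 90 diameter, 100 high
- reagent: bystander, to be left alone: brown glass bottle with a cap, 64 diameter, 130 high
- jar: bystander, to be left alone: white jar with a screw cap, 66 diameter, 75 high
- slide_box: bystander, to be left alone: small cardboard box, 60 x 36 x 30, lying between the front ends of the warmers
There are look-alikes about, which are no part of the job. Leave any pink or red look-alike of the cover alone.

How it is judged:
By the outcome, as a careful person would: the job done as asked, in the order asked, and still so for the second after the job is handed in, with the robot touching nothing.
It also fails if it takes over 72 s, if anything falls off the work surface, if the arm or the gripper's body presses on something with over 40 N, if the wrist force passes 120 N, or if a joint passes its speed limit or range.

## Working session

There is one attempt and no reset: what is moved stays moved. The work goes in short steps, Python scripts to look and compute and a tool call to move; the robot and the scene stay as the last step left them, time stands still between calls to the robot, and variables do not carry over. Pictures are saved under pics/ and viewed, and the job is handed in when it is done.

Besides the shell and the picture viewer there is one more tool, called as name(argument=value, ...), one argument or row to a line, values as JSON. step_arm: Moves the arm, as the interface text tells. Its arguments: {"type":"object","properties":{"targets":{"type":"array","items":{"type":"array","items":{"type":"array","items":{"type":"number"}}}},"grip_force":{"type":"number"}},"required":["targets"]}

```bash
mkdir -p pics; python3 - <<'E'
from workcell import bot, eyes
import cv2
for n in ("scene","top"):
    im=eyes.grab_frame(n); cv2.imwrite(f"pics/{n}0.png",im[:,:,::-1])
    c=eyes.get_calibration(n); print(n,{k:(v if k!="camera_from_world" else [[round(float(x),4) for x in r] for r in v]) for k,v in c.items()})
print(bot.observe(), bot.tcp_to_tips)
E
```

```text
scene {'fx': 450.36742810592256, 'fy': 450.36742810592256, 'cx': 315.3799711169883, 'cy': 239.07699344244887, 'k1': 0.02761496804221366, 'camera_from_world': [[0.6801, 0.7329, 0.0167, -0.2911], [0.4103, -0.3616, -0.8372, -0.1799], [-0.6076, 0.5762, -0.5466, 1.6198], [0.0, 0.0, 0.0, 1.0]]}
top {'fx': 456.1888288620001, 'fy': 456.1888288620001, 'cx': 324.5124495920234, 'cy': 238.33267927741917, 'k1': -0.00660506469415519, 'camera_from_world': [[-0.0018, -0.9999, -0.0153, -0.0693], [-0.9924, 0.0037, -0.1227, 0.5327], [0.1227, 0.0149, -0.9923, 1.1606], [0.0, 0.0, 0.0, 1.0]]}
{'clock': 0.1, 'qpos': array([ 1.13978944,  0.52195733, -0.03629872,  1.59994883,  0.02122742,
        1.02107754, -0.11281838]), 'qd': array([-2.32040541e-04, -1.99709115e-03,  7.98471898e-04, -1.99921397e-03,
       -9.27569464e-05,  1.23293878e-03, -5.69438843e-04]), 'joint_efforts': array([ 3.16405778e-03, -9.28496933e+01,  1.98331341e+00, -3.70533693e+01,
        1.81283260e-02,  5.40891459e-03, -1.16874767e-04]), 'position': array([ 0.2204824 , -0.58449655,  0.22428257]), 'tool_rot': array([-1.46420891,  1.56979055,  2.03815068]), 'force': array([-0.45538995,  0.47107038,  0.49804701]), 'moment': array([ 0.03754114,  0.03378997, -0.0086497 ]), 'grip_width': 0.08484540399215215} 0.022
```

View pics/top0.png

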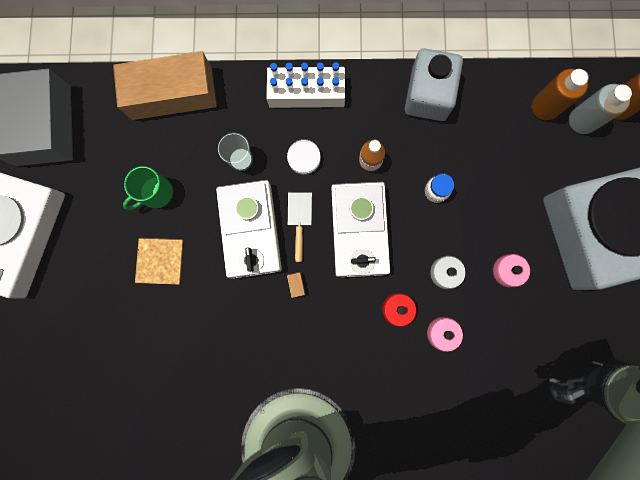

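View pics/scene0.png

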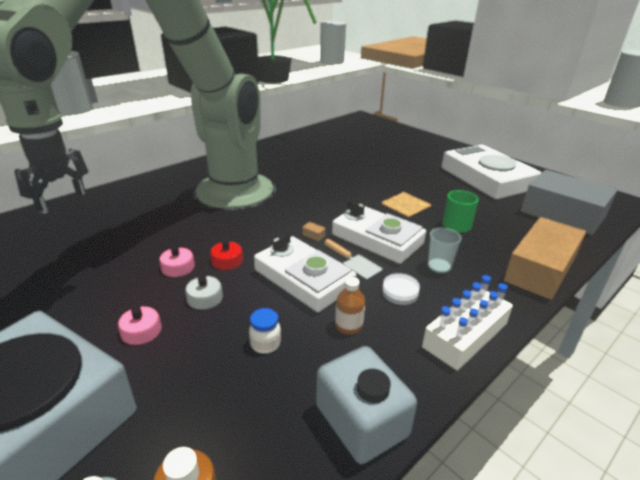

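The top view shows the left warmer at about (248,230) with its handle in line, so it is on. The right one at (360,230) is crosswise, so it is off. The steel cover is at (448,272), the mat at (160,262), and the red and pink look-alikes are on the right. Next I measure positions.

```bash
cat > h.py <<'E'
import numpy as np, cv2
from workcell import bot, eyes
def ray(n,px):
    c=eyes.get_calibration(n); K=np.array([[c['fx'],0,c['cx']],[0,c['fy'],c['cy']],[0,0,1]])
    p=cv2.undistortPoints(np.array(px,float).reshape(-1,1,2),K,np.array([c['k1'],0,0,0.])).reshape(-1,2)
    T=np.array(c['camera_from_world']); R=T[:3,:3]; o=-R.T@T[:3,3]
    return o,np.c_[p,np.ones(len(p))]@R
def plane(n,px,z):
    o,d=ray(n,px); return (o+d*((z-o[2])/d[:,2])[:,None])[:,:2]
def proj(n,P):
    c=eyes.get_calibration(n); T=np.array(c['camera_from_world']); K=np.array([[c['fx'],0,c['cx']],[0,c['fy'],c['cy']],[0,0,1]])
    return cv2.projectPoints(np.array(P,float).reshape(-1,1,3),cv2.Rodrigues(T[:3,:3])[0],T[:3,3],K,np.array([c['k1'],0,0,0.]))[0].reshape(-1,2)
def tri(pa,pb):
    A=[];b=[]
    for n,p in(("top",pa),("scene",pb)):
        o,d=ray(n,[p]); d=d[0]/np.linalg.norm(d[0]); M=np.eye(3)-np.outer(d,d); A.append(M); b.append(M@o)
    return np.linalg.lstsq(np.vstack(A),np.hstack(b),rcond=None)[0]
E
python3 - <<'E'
import cv2,numpy as np
t=cv2.imread("pics/top0.png"); s=cv2.imread("pics/scene0.png")
cv2.imwrite("pics/tc.png",cv2.resize(t[170:310,205:405],None,fx=4,fy=4,interpolation=cv2.INTER_CUBIC))
cv2.imwrite("pics/tc2.png",cv2.resize(t[240:360,370:540],None,fx=4,fy=4,interpolation=cv2.INTER_CUBIC))
cv2.imwrite("pics/sc.png",cv2.resize(s[185:315,180:435],None,fx=3,fy=3,interpolation=cv2.INTER_CUBIC))
E
```

```text
(no output)
```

View pics/tc.png

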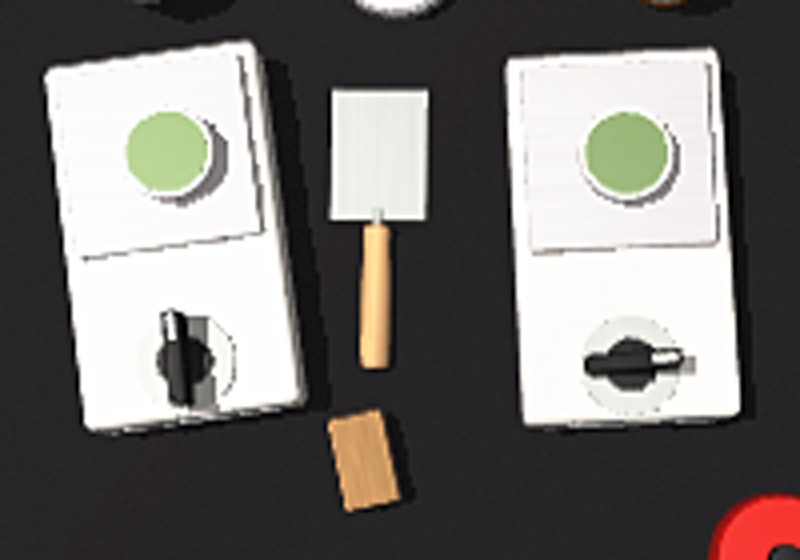

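View pics/tc2.png

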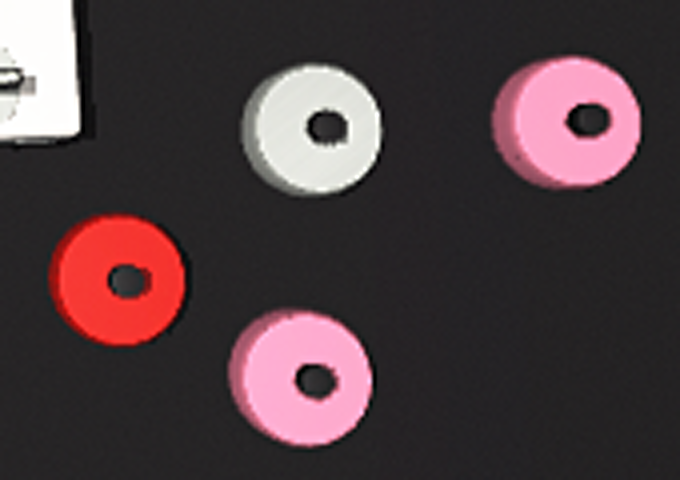

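View pics/sc.png

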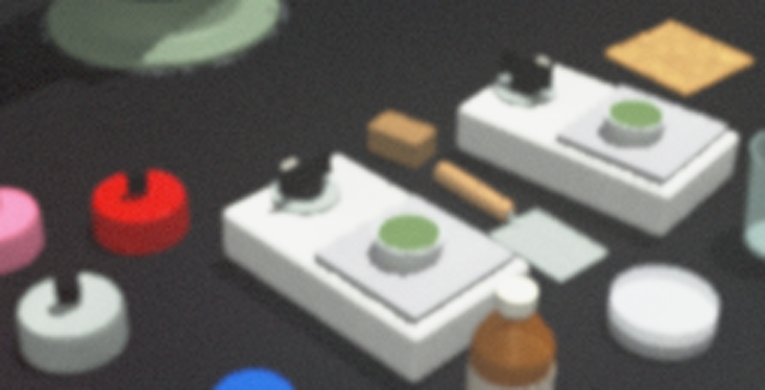

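```bash
python3 - <<'E'
from h import *
t=cv2.imread("pics/top0.png"); s=cv2.imread("pics/scene0.png")
for n in("top","scene"):
    o,_=ray(n,[[0,0]]);print(n,"cam",o.round(3))
def green(im,roi):
    x0,y0,x1,y1=roi; h=cv2.cvtColor(im,cv2.COLOR_BGR2HSV)
    m=((h[...,0]>35)&(h[...,0]<60)&(h[...,1]>60)&(h[...,2]>80)).astype(np.uint8)
    k=np.zeros_like(m);k[y0:y1,x0:x1]=m[y0:y1,x0:x1]
    ys,xs=np.nonzero(k); return np.array([xs.mean(),ys.mean()]),len(xs)
D={}
for name,rt,rs in(("L",(225,185,270,235),(375,205,410,245)),("R",(340,185,385,235),(295,245,335,285))):
    a,na=green(t,rt);b,nb=green(s,rs)
    print("dish",name,a.round(1),na,b.round(1),nb,"tri",tri(a,b).round(4),"top z.083",plane("top",[a],.083)[0].round(4), "scene", plane("scene",[b],.083)[0].round(4))
# housings: white mask
g=t.min(axis=2)
for name,(x0,y0,x1,y1) in dict(L=(210,172,290,285),R=(325,172,400,285)).items():
    m=np.zeros(g.shape,np.uint8); m[y0:y1,x0:x1]=(g[y0:y1,x0:x1]>200)
    m=cv2.morphologyEx(m,cv2.MORPH_CLOSE,np.ones((25,25)))
    c=max(cv2.findContours(m,cv2.RETR_EXTERNAL,cv2.CHAIN_APPROX_NONE)[0],key=cv2.contourArea)
    P=plane("top",c.reshape(-1,2),.055)
    (cx,cy),(w,h),a=cv2.minAreaRect((P*1000).astype(np.float32)); print("housing",name,cx,cy,w,h,a)
    # handle black
    d=np.zeros(g.shape,np.uint8); hy=y0+70; d[hy:y1-12,x0+15:x1-15]=(t.max(axis=2)[hy:y1-12,x0+15:x1-15]<70)
    n,l,st,ce=cv2.connectedComponentsWithStats(d); i=1+np.argmax(st[1:,4]); print(" blk",ce[i],st[i], plane("top",[ce[i]],.09))
# cover
h=cv2.cvtColor(t,cv2.COLOR_BGR2HSV)
m=np.zeros(g.shape,np.uint8); m[250:295,425:475]=(g[250:295,425:475]>190); 
c=max(cv2.findContours(m,cv2.RETR_EXTERNAL,cv2.CHAIN_APPROX_NONE)[0],key=cv2.contourArea)
P=plane("top",c.reshape(-1,2),.036);print("cover top",cv2.minEnclosingCircle((P*1000).astype(np.float32)), cv2.fitEllipse((P*1000).astype(np.float32)))
kb=np.zeros(g.shape,np.uint8);kb[262:282,440:462]=t.max(axis=2)[262:282,440:462]<110
n,l,st,ce=cv2.connectedComponentsWithStats(kb);print("knob",st,ce,plane("top",ce[1:],.06))
# mat
m=((h[...,0]>8)&(h[...,0]<28)&(h[...,1]>80)&(h[...,2]>120)).astype(np.uint8); k=np.zeros_like(m);k[230:295,125:195]=m[230:295,125:195]
c=max(cv2.findContours(k,cv2.RETR_EXTERNAL,cv2.CHAIN_APPROX_NONE)[0],key=cv2.contourArea)
print("mat",cv2.minAreaRect((plane("top",c.reshape(-1,2),.006)*1000).astype(np.float32)))
E
```

```text
top cam [ 0.386 -0.089  1.216]
scene cam [ 1.256 -0.785  0.74 ]
dish L [246.2 207.3] 308 [391.5 222.5] 95 tri [0.6064 0.1267 0.0836] top z.083 [0.6062 0.1265] scene [0.606 0.128]
dish R [361.2 207.6] 321 [315.8 262. ] 153 tri [ 0.6039 -0.164   0.0841] top z.083 [ 0.604  -0.1643] scene [ 0.603  -0.1627]
housing L 561.0685424804688 103.38391876220703 236.24452209472656 187.52816772460938 7.980151176452637
 blk [250.90540541 259.86486486] [246 248  12  24 148] [[0.47228193 0.11098274]]
housing R 555.6912231445312 -162.10533142089844 236.53684997558594 137.38417053222656 2.5297961235046387
 blk [361.66666667 260.66037736] [351 255  25  12 159] [[ 0.46950432 -0.16331237]]
cover top ((444.1208190917969, -391.6418762207031), 39.54217529296875) ((444.0459289550781, -391.6558837890625), (76.75405883789062, 77.02281951904297), 174.40872192382812)
knob [[     0      0    640    480 307131]
 [   447    268     10      8     69]] [[319.47037909 239.49284182]
 [451.34782609 271.36231884]] [[ 0.44400319 -0.39092116]]
mat ((476.954833984375, 374.03955078125), (120.12177276611328, 120.50039672851562), 88.1453857421875)
```

```bash
python3 - <<'E'
from h import *
t=cv2.imread("pics/top0.png"); g=t.min(axis=2)
for name,(x0,y0,x1,y1) in dict(L=(210,172,285,285),R=(325,172,400,285)).items():
    m=np.zeros(g.shape,np.uint8); m[y0:y1,x0:x1]=(g[y0:y1,x0:x1]>180)
    n,l,st,ce=cv2.connectedComponentsWithStats(m); m=(l==1+np.argmax(st[1:,4])).astype(np.uint8)
    c=cv2.convexHull(max(cv2.findContours(m,cv2.RETR_EXTERNAL,cv2.CHAIN_APPROX_NONE)[0],key=cv2.contourArea))
    P=plane("top",c.reshape(-1,2),.055)*1000
    (cx,cy),(w,h),a=cv2.minAreaRect(P.astype(np.float32)); print(name,cx,cy,w,h,a)
    if w<h: a-=90
    r=np.radians(a);u=np.array([np.cos(r),np.sin(r)])
    print(" yaw",a,"axis",np.array([cx,cy])-85*u,"plate",np.array([cx,cy])+50*u)
    # bar pixels
    hc=proj("top",[[*(np.array([cx,cy])-85*u)/1000,.097]])[0]; x,y=hc.astype(int)
    print(" proj handle", hc)
    sub=t[y-16:y+17,x-16:x+17].max(axis=2); b=(sub<45).astype(np.uint8)
    ys,xs=np.nonzero(b); Q=plane("top",np.c_[xs+x-16,ys+y-16],.097)*1000
    print(" bar rect",cv2.minAreaRect(Q.astype(np.float32)))
    cv2.imwrite(f"pics/bar{name}.png",cv2.resize(np.hstack([t[y-20:y+21,x-20:x+21],]),None,fx=12,fy=12,interpolation=cv2.INTER_NEAREST))
E
```

```text
L 555.9512939453125 128.39080810546875 239.5203399658203 137.3232879638672 7.930423259735107
 yaw 7.930423259735107 axis [471.76420484 116.66331787] plate [605.47311107 135.28933177]
 proj handle [248.10511446 259.86574436]
 bar rect ((462.7691650390625, 106.27483367919922), (76.65045166015625, 30.207260131835938), 25.941843032836914)
R 555.6303100585938 -162.04580688476562 236.90553283691406 137.54910278320312 2.5469353199005127
 yaw 2.5469353199005127 axis [ 470.71427693 -165.82301724] plate [ 605.58091778 -159.82391844]
 proj handle [362.87165856 259.95380545]
 bar rect ((470.6048889160156, -166.13363647460938), (58.88991928100586, 14.751626014709473), 89.8322525024414)
```

```bash
python3 -c "
import cv2,numpy as np
cv2.imwrite('pics/bars.png',np.hstack([cv2.resize(cv2.imread('pics/bar%s.png'%k),(390,390)) for k in 'LR']))"
```

```text
(no output)
```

View pics/bars.png

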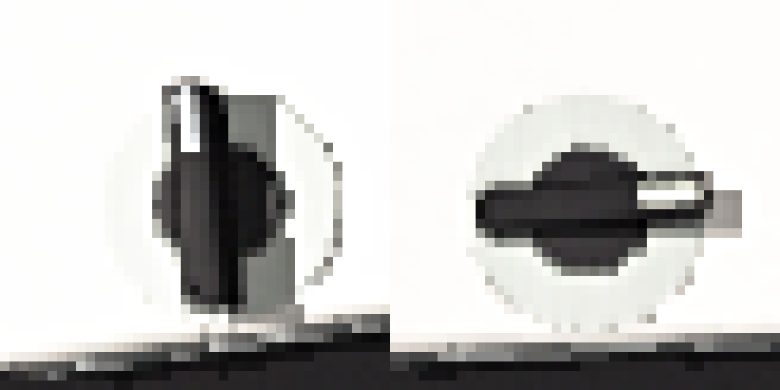

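```bash
cat >> h.py <<'E'
from scipy.spatial.transform import Rotation as Ro
def pose():
    o=bot.observe(); return o,np.array(o['position']),Ro.from_euler('xyz',o['tool_rot'])
def psi():
    o,p,R=pose(); y=R.as_matrix()[:,1]; return np.degrees(np.arctan2(y[1],y[0]))
def row(xyz,ps):
    """tool-frame shift (cm) and rotvec to reach world xyz, tool down, jaws along yaw ps deg"""
    o,p,R=pose(); a=np.radians(ps)
    T=np.array([[0,np.cos(a),np.sin(a)],[0,np.sin(a),-np.cos(a)],[-1,0,0]])
    s=R.inv().apply(np.array(xyz)-p)*100; v=(R.inv()*Ro.from_matrix(T)).as_rotvec()
    print(np.array(xyz).round(3),ps,'->',s.round(2).tolist(),v.round(3).tolist())
def st():
    o,p,R=pose(); print('t',round(o['clock'],2),'p',p.round(4),'psi',round(psi(),2),'tilt',R.as_matrix()[:,0].round(3),'F',np.round(o['force'],1),'w',round(o['grip_width'],4),'q',o['qpos'].round(2))
E
python3 - <<'E'
from h import *
st()
for a in(97.9,-82.1): 
    row((.5,-.3,.24),a if a<0 else a); row((.4718,.1167,.2),a)
E
```

```text
t 0.1 p [ 0.2205 -0.5845  0.2243] psi -69.33 tilt [-0.     0.001 -1.   ] F [-0.5  0.5  0.5] w 0.0848 q [ 1.14  0.52 -0.04  1.6   0.02  1.02 -0.11]
[ 0.5  -0.3   0.24] 97.9 -> [-1.56, -16.75, -36.19] [-2.919, -0.001, 0.0]
[0.472 0.117 0.2  ] 97.9 -> [2.48, -56.73, -48.27] [-2.919, -0.001, 0.0]
[ 0.5  -0.3   0.24] -82.1 -> [-1.56, -16.75, -36.19] [0.223, 0.0, 0.001]
[0.472 0.117 0.2  ] -82.1 -> [2.48, -56.73, -48.27] [0.223, 0.0, 0.001]
```

step_arm(
  targets=[
    [[-1.6,-16.7,-36.2,-1.2,0,0,0.55],[-1.6,-16.7,-36.2,-1.2,0,0,0.55],[-1.6,-16.7,-36.2,-1.2,0,0,0.55],[-1.6,-16.7,-36.2,-1.2,0,0,0.55],[-1.6,-16.7,-36.2,-1.2,0,0,0.55],[-1.6,-16.7,-36.2,-1.2,0,0,0.55],[-1.6,-16.7,-36.2,-1.2,0,0,0.55],[-1.6,-16.7,-36.2,-1.2,0,0,0.55],[-1.6,-16.7,-36.2,-1.2,0,0,0.55],[-1.6,-16.7,-36.2,-1.2,0,0,0.55]],
  ],
  grip_force=30,
)

```text
clock: 1.1
position: [0.5007, -0.2996, 0.2401]
tool_rot: [-2.543, 1.569, 2.161]
force: [-0.7, -0.4, -0.3]
grip_width: 0.0466
```

```bash
python3 - <<'E'
from h import *
st(); row((.4718,.1167,.16),97.9)
E
```

```text
t 1.1 p [ 0.5007 -0.2996  0.2401] psi -0.48 tilt [-0.001  0.001 -1.   ] F [-0.7 -0.4 -0.3] w 0.0466 q [ 0.72  0.46 -0.4   1.68  0.2   1.04  0.25]
[0.472 0.117 0.16 ] 97.9 -> [8.07, -3.23, -41.59] [-1.717, -0.002, -0.0]
```

step_arm(
  targets=[
    [[4,-3.2,-41.6,-1.717,0,0,0.55],[4,-3.2,-41.6,-1.717,0,0,0.55],[4,-3.2,-41.6,-1.717,0,0,0.55],[4,-3.2,-41.6,-1.717,0,0,0.55],[4,-3.2,-41.6,-1.717,0,0,0.55],[6,-3.2,-41.6,-1.717,0,0,0.55],[6,-3.2,-41.6,-1.717,0,0,0.55],[7,-3.2,-41.6,-1.717,0,0,0.55],[8,-3.2,-41.6,-1.717,0,0,0.55],[8,-3.2,-41.6,-1.717,0,0,0.55]],
  ],
)

```text
clock: 2.1
position: [0.4707, 0.119, 0.159]
tool_rot: [2.681, 1.567, 2.609]
force: [0.4, -0.2, 0.1]
grip_width: 0.0469
```

```bash
python3 - <<'E'
from h import *
st(); row((.4718,.1167,.16),97.9);row((.4718,.1167,.094),97.9)
E
```

```text
t 2.1 p [0.4707 0.119  0.159 ] psi 85.86 tilt [-0.003  0.002 -1.   ] F [ 0.4 -0.2  0.1] w 0.0469 q [ 0.26  0.51 -0.82  1.99  0.49  0.85  0.66]
[0.472 0.117 0.16 ] 97.9 -> [-0.1, -0.22, 0.12] [-0.21, -0.003, -0.002]
[0.472 0.117 0.094] 97.9 -> [6.5, -0.23, 0.14] [-0.21, -0.003, -0.002]
```

step_arm(
  targets=[
    [[0,-0.2,0.1,-0.21,-0.003,-0.002,0.55],[0,-0.2,0.1,-0.21,-0.003,-0.002,0.55],[0,-0.2,0.1,-0.21,-0.003,-0.002,0.55]],
  ],
)

```text
clock: 2.4
position: [0.4716, 0.1155, 0.1586]
tool_rot: [-2.736, 1.57, -2.6]
force: [-0.1, 0.6, -0.9]
grip_width: 0.047
```

```bash
python3 - <<'E'
from h import *
st(); row((.4718,.1167,.094),97.9)
for n in("top","scene"): cv2.imwrite(f"pics/{n}1.png",eyes.grab_frame(n)[:,:,::-1])
t=cv2.imread("pics/top1.png")[190:300,190:310]; s=cv2.imread("pics/scene1.png")[130:270,300:450]
cv2.imwrite("pics/p1.png",np.hstack([cv2.resize(t,(400,367)),cv2.resize(s,(393,367))]))
E
```

```text
t 2.4 p [0.4716 0.1155 0.1586] psi 97.8 tilt [-0.001 -0.001 -1.   ] F [-0.1  0.6 -0.9] w 0.047 q [ 0.3   0.52 -0.87  1.99  0.52  0.87  0.84]
[0.472 0.117 0.094] 97.9 -> [6.46, 0.11, 0.04] [-0.002, -0.001, 0.0]
```

View pics/p1.png

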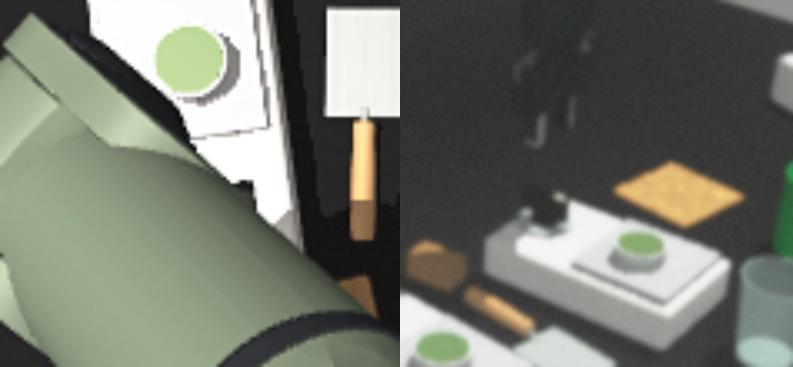

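The scene view shows the fingers (crop about (530–575,130)) right above the handle at (545,205). Descending.

step_arm(
  targets=[
    [[3,0.1,0,0,0,0,0.55],[5.5,0.1,0,0,0,0,0.55],[6.4,0.1,0,0,0,0,0.55],[6.4,0.1,0,0,0,0,0.55],[6.4,0.1,0,0,0,0,0],[6.4,0.1,0,0,0,0,0],[6.4,0.1,0,0,0,0,0],[6.4,0.1,0,0,0,0,0]],
  ],
)

```text
clock: 3.3
position: [0.4718, 0.1168, 0.0953]
tool_rot: [-0.908, 1.57, -0.775]
force: [0.4, 0.2, 0.1]
grip_width: 0.0001
```

```bash
python3 - <<'E'
from h import *
st(); 
for a in (70,40,7.9,5):row((.4718,.1167,.094),a)
E
```

```text
t 3.3 p [0.4718 0.1168 0.0953] psi 97.61 tilt [ 0. -0. -1.] F [0.4 0.2 0.1] w 0.0001 q [ 0.22  0.61 -0.79  2.04  0.64  0.75  0.74]
[0.472 0.117 0.094] 70 -> [0.13, -0.01, -0.0] [0.482, 0.001, 0.0]
[0.472 0.117 0.094] 40 -> [0.13, -0.01, -0.0] [1.005, 0.001, 0.0]
[0.472 0.117 0.094] 7.9 -> [0.13, -0.01, -0.0] [1.566, 0.001, 0.0]
[0.472 0.117 0.094] 5 -> [0.13, -0.01, -0.0] [1.616, 0.001, 0.0]
```

The fingers shut to 0, so they didn't take the bar. I'll look before doing anything else.

```bash
python3 - <<'E'
from h import *
for n in("top","scene"): cv2.imwrite(f"pics/{n}2.png",eyes.grab_frame(n)[:,:,::-1])
t=cv2.imread("pics/top2.png")[190:300,190:310]; s=cv2.imread("pics/scene2.png")[150:250,320:420]
cv2.imwrite("pics/p2.png",np.hstack([cv2.resize(t,(400,367)),cv2.resize(s,(380,367),interpolation=cv2.INTER_CUBIC)]))
print(proj("scene",[[.4718,.1167,.094],[.4718,.1167,.072]]))
E
```

```text
[[354.42193869 203.2477453 ]
 [353.95302855 209.66325475]]
```

View pics/p2.png

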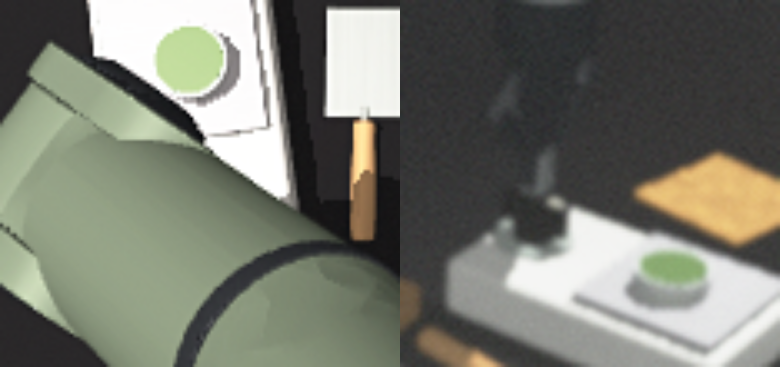

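```bash
python3 - <<'E'
from h import *
a=np.radians(-69.33);y=np.array([np.cos(a),np.sin(a),0]);p=np.array([.2205,-.5845,.2243])
for n in("scene","top"):
    print(n,proj(n,[p,p-[0,0,.009],p-[0,0,.009]+.0425*y,p-[0,0,.009]-.0425*y]).round(1))
s=cv2.imread("pics/scene0.png")[120:230,0:110];t=cv2.imread("pics/top0.png")[330:430,530:640]
cv2.imwrite("pics/p3.png",np.hstack([cv2.resize(s,(396,396),interpolation=cv2.INTER_CUBIC),cv2.resize(t,(396,396))]))
s=cv2.imread("pics/scene2.png")[130:230,300:420]; s=cv2.convertScaleAbs(s,alpha=2.5)
cv2.imwrite("pics/p4.png",cv2.resize(s,(720,600),interpolation=cv2.INTER_CUBIC))
E
```

```text
scene [[ 65.  209.9]
 [ 66.2 213.4]
 [ 49.3 221.9]
 [ 82.  205.4]]
top [[567.8 373.6]
 [565.6 372.9]
 [584.  365.6]
 [547.2 380.2]]
```

View pics/p3.png

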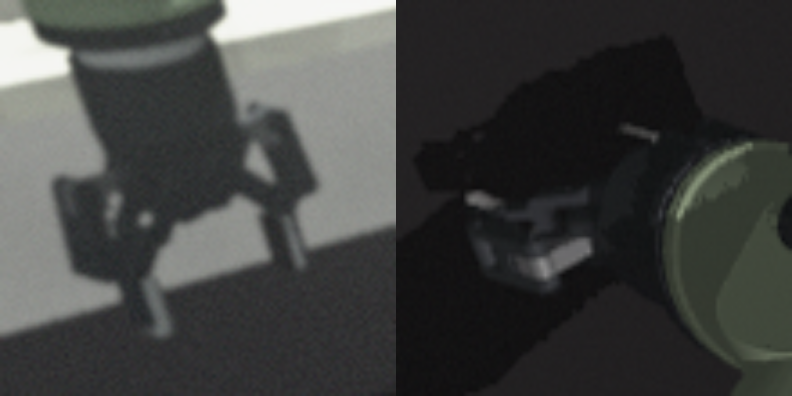

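View pics/p4.png

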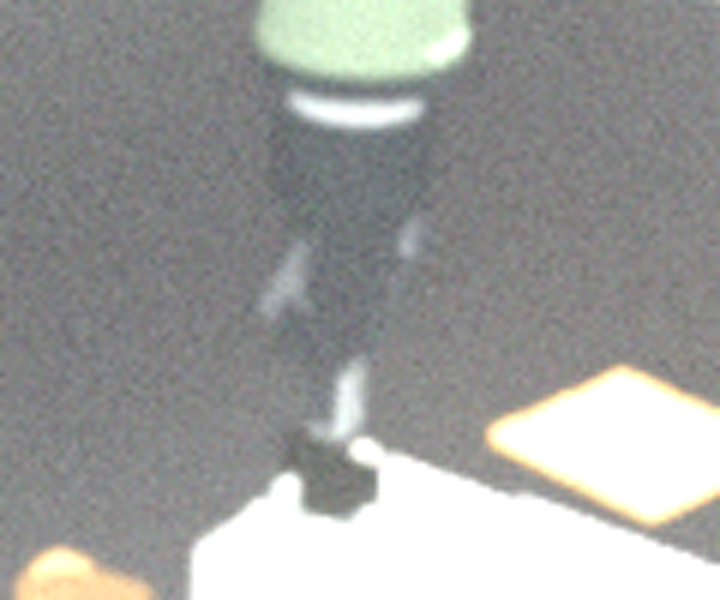

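The fingertip position is ambiguous because the tips are dark against a dark bench. I'll raise the arm and hold the closed fingers against the white housing to check where the tips really are.

```bash
python3 - <<'E'
from h import *
row((.4718,.1167,.14),97.6);row((.55,.06,.13),97.6)
E
```

```text
[0.472 0.117 0.14 ] 97.6 -> [-4.49, -0.01, 0.01] [0.0, 0.0, 0.0]
[0.55 0.06 0.13] 97.6 -> [-3.49, -6.67, 7.01] [0.0, 0.0, 0.0]
```

step_arm(
  targets=[
    [[-4.5,0,0,0,0,0,0],[-4.5,-3,3,0,0,0,0],[-3.5,-6.7,7,0,0,0,0],[-3.5,-6.7,7,0,0,0,0],[-3.5,-6.7,7,0,0,0,0]],
  ],
)

```text
clock: 3.9
position: [0.5502, 0.0589, 0.1296]
tool_rot: [3.119, 1.57, -3.034]
force: [-0.7, 0.5, 0.5]
grip_width: -0.0002
```

```bash
python3 - <<'E'
from h import *
st(); o,p,R=pose()
s=eyes.grab_frame("scene")[:,:,::-1]; t=eyes.grab_frame("top")[:,:,::-1]
for k in (0,.003,.022): print(k,proj("scene",[p-[0,0,k]]).round(1),proj("top",[p-[0,0,k]]).round(1))
cv2.imwrite("pics/scene5.png",s);cv2.imwrite("pics/top5.png",t)
s=cv2.convertScaleAbs(s[130:250,320:440],alpha=1.8)
cv2.imwrite("pics/p5.png",np.hstack([cv2.resize(s,(480,480),interpolation=cv2.INTER_CUBIC),cv2.resize(t[180:300,200:280],(320,480))]))
E
```

```text
t 3.9 p [0.5502 0.0589 0.1296] psi 97.5 tilt [-0.001 -0.    -1.   ] F [-0.7  0.5  0.5] w -0.0002 q [ 0.35  0.65 -0.81  1.85  0.59  0.9   0.97]
0 [[361.7 208.8]] [[270.2 226.3]]
0.003 [[361.6 209.7]] [[270.3 226.5]]
0.022 [[361.1 215.6]] [[271.3 227.6]]
```

View pics/p5.png

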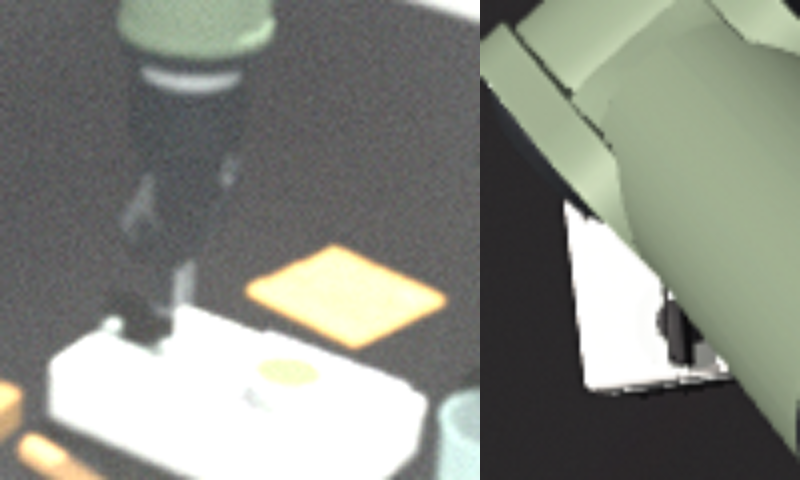

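```bash
python3 - <<'E'
from h import *
print(proj("scene",[[0,0,0]]),proj("top",[[0,0,0]]))
th=np.linspace(0,2*np.pi,60,endpoint=False)
t=cv2.imread("pics/top0.png");s=cv2.imread("pics/scene0.png")
for n,im in(("top",t),("scene",s)):
    for r in(.1,.13):
        for q in proj(n,np.c_[r*np.cos(th),r*np.sin(th),0*th]): cv2.circle(im,tuple(int(v) for v in q),1,(0,0,255),-1)
cv2.imwrite("pics/p6.png",np.hstack([cv2.resize(t[360:480,200:400],(480,288)),cv2.resize(s[140:230,170:300],(320,222)) if 0 else cv2.resize(s[100:244,170:300],(300,288))]))
t=cv2.convertScaleAbs(cv2.imread("pics/top0.png")[330:450,500:640],alpha=2.2)
cv2.imwrite("pics/p7.png",cv2.resize(t,(700,600),interpolation=cv2.INTER_CUBIC))
E
```

```text
[[234.35272571 188.98414992]] [[297.30791907 447.42812119]]
```

View pics/p6.png

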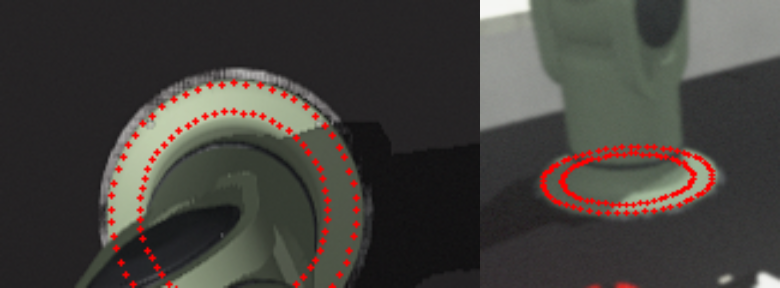

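View pics/p7.png

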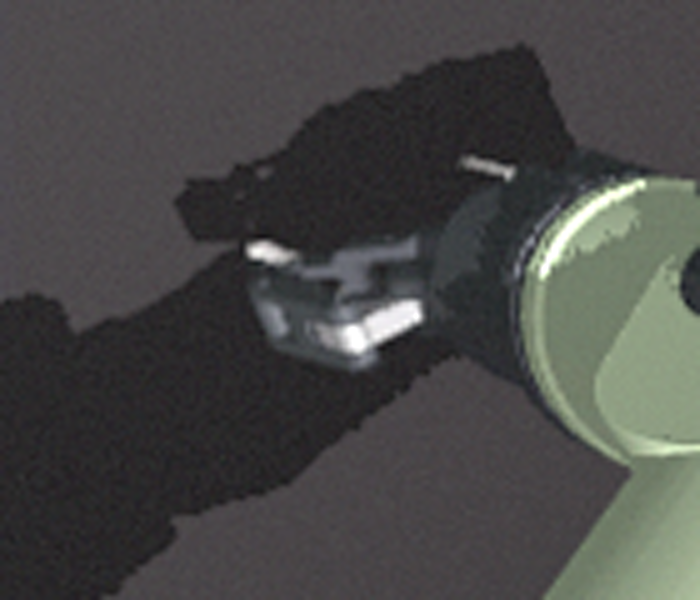

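The predicted tip pixel falls on the black handle blob, so this view decides nothing. I'll shift so that plain white housing is behind the tips.

step_arm(
  targets=[
    [[0,2.6,3.1,0,0,0,0.5],[0,2.6,3.1,0,0,0,0.5],[0,2.6,3.1,0,0,0,0.5]],
  ],
)

```text
clock: 4.3
position: [0.5757, 0.0922, 0.1303]
tool_rot: [2.338, 1.57, 2.475]
force: [-0.4, 0.3, -0.2]
grip_width: 0.0422
```

```bash
python3 - <<'E'
from h import *
st(); o,p,R=pose()
s=eyes.grab_frame("scene")[:,:,::-1]
for k in (-.02,0,.003,.022): print(k,proj("scene",[p-[0,0,k]]).round(1))
cv2.imwrite("pics/scene8.png",s)
s=s[160:250,330:430]
cv2.imwrite("pics/p8.png",cv2.resize(s,(600,540),interpolation=cv2.INTER_CUBIC))
E
```

```text
t 4.3 p [0.5757 0.0922 0.1303] psi 97.84 tilt [-0.001  0.    -1.   ] F [-0.4  0.3 -0.2] w 0.0422 q [ 0.28  0.69 -0.8   1.77  0.6   0.94  0.94]
-0.02 [[377.3 201.7]]
0 [[376.7 208. ]]
0.003 [[376.6 209. ]]
0.022 [[375.9 214.9]]
```

View pics/p8.png

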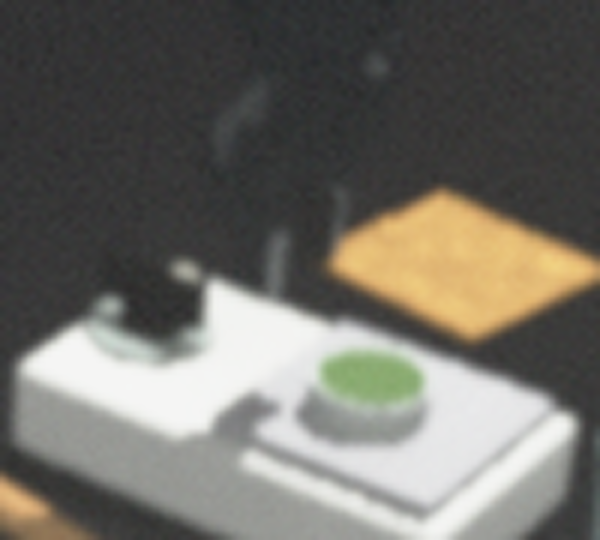

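```bash
python3 - <<'E'
from h import *
print(tri((597,363),(44.4,213)),tri((552,380),(83.3,194.4)))
row((.5757,.0922,.19),97.8);row((.5,.33,.19),33);row((.5,.33,.09),33)
E
```

```text
[ 0.24661196 -0.63154909  0.2463317 ] [ 0.21225638 -0.53865048  0.24551351]
[0.576 0.092 0.19 ] 97.8 -> [-5.98, 0.09, 0.02] [-0.0, -0.001, 0.0]
[0.5  0.33 0.19] 33 -> [-5.98, 24.68, -4.26] [1.131, -0.001, 0.001]
[0.5  0.33 0.09] 33 -> [4.02, 24.68, -4.25] [1.131, -0.001, 0.001]
```

step_arm(
  targets=[
    [[-6,2,0,0.1,0,0,0.5],[-6,8,-1.5,0.3,0,0,0.5],[-6,14,-3,0.5,0,0,0.5],[-6,20,-4,0.7,0,0,0.5],[-6,24.7,-4.3,0.9,0,0,0.5],[-2,24.7,-4.3,1.131,0,0,0.5],[2,24.7,-4.3,1.131,0,0,0.5],[4,24.7,-4.3,1.131,0,0,0.5],[4,24.7,-4.3,1.131,0,0,0.5]],
  ],
)

```text
clock: 5.25
position: [0.4975, 0.3291, 0.088]
tool_rot: [-1.487, 1.566, -2.484]
force: [-0.0, -0.9, 1.1]
grip_width: 0.0426
```

```bash
python3 - <<'E'
from h import *
st(); o,p,R=pose(); y=R.as_matrix()[:,1]
s=eyes.grab_frame("scene")[:,:,::-1];t=eyes.grab_frame("top")[:,:,::-1]
for k in (-.02,0,.016): print(k,proj("scene",[p-[0,0,k]+e*y for e in(-.021,0,.021)]).round(1).tolist(),proj("top",[p-[0,0,k]+e*y for e in(-.021,0,.021)]).round(1).tolist())
cv2.imwrite("pics/scene9.png",s);cv2.imwrite("pics/top9.png",t)
s=s[145:225,355:455];t=t[210:300,110:210]
cv2.imwrite("pics/p9.png",np.hstack([cv2.resize(s,(400,320),interpolation=cv2.INTER_CUBIC),cv2.resize(t,(400,360),interpolation=cv2.INTER_CUBIC)[:320]]))
E
```

```text
t 5.25 p [0.4975 0.3291 0.088 ] psi 32.89 tilt [-0.004 -0.003 -1.   ] F [-0.  -0.9  1.1] w 0.0426 q [-0.33  0.7  -0.52  1.76  0.45  0.81 -0.49]
-0.02 [[399.2, 180.5], [405.8, 181.4], [412.4, 182.2]] [[165.6, 256.4], [161.3, 249.3], [157.0, 242.2]]
0 [[398.5, 186.2], [405.0, 187.0], [411.6, 187.8]] [[168.5, 257.1], [164.2, 250.1], [160.0, 243.1]]
0.016 [[397.9, 190.6], [404.4, 191.4], [410.9, 192.3]] [[170.7, 257.6], [166.5, 250.7], [162.4, 243.8]]
```

View pics/p9.png

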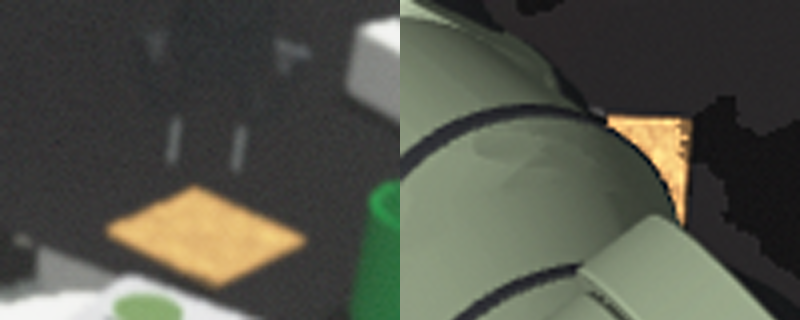

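```bash
python3 - <<'E'
from h import *
row((.485,.36,.04),33)
E
```

```text
[0.485 0.36  0.04 ] 33 -> [5.12, 0.44, -3.3] [0.004, -0.0, 0.001]
```

step_arm(
  targets=[
    [[2,0.4,-3.3,0,0,0,0],[4,0.4,-3.3,0,0,0,0],[5.1,0.4,-3.3,0,0,0,0],[5.1,0.4,-3.3,0,0,0,0],[5.1,0.4,-3.3,0,0,0,0]],
  ],
)

```text
clock: 5.85
position: [0.4856, 0.3593, 0.0413]
tool_rot: [1.401, 1.57, 0.41]
force: [0.3, 0.8, 0.3]
grip_width: -0.0002
```

```bash
python3 - <<'E'
from h import *
s=eyes.grab_frame("scene")[:,:,::-1]
st(); o,p,R=pose(); y=R.as_matrix()[:,1]
for k in (-.02,0,.022): print(k,proj("scene",[p-[0,0,k]]).round(1).tolist())
print(proj("scene",[[p[0],p[1],.006]]))
cv2.imwrite("pics/scene10.png",s)
cv2.imwrite("pics/p10.png",cv2.resize(s[145:225,355:455],(800,600),interpolation=cv2.INTER_CUBIC))
E
```

```text
t 5.9 p [0.4856 0.3595 0.0414] psi 33.21 tilt [ 0.001  0.    -1.   ] F [0.7 0.3 0.8] w 0.0004 q [-0.41  0.77 -0.48  1.76  0.5   0.73 -0.58]
-0.02 [[406.8, 190.3]]
0 [[406.0, 195.6]]
0.022 [[405.2, 201.4]]
[[404.70169882 204.93928992]]
```

View pics/p10.png

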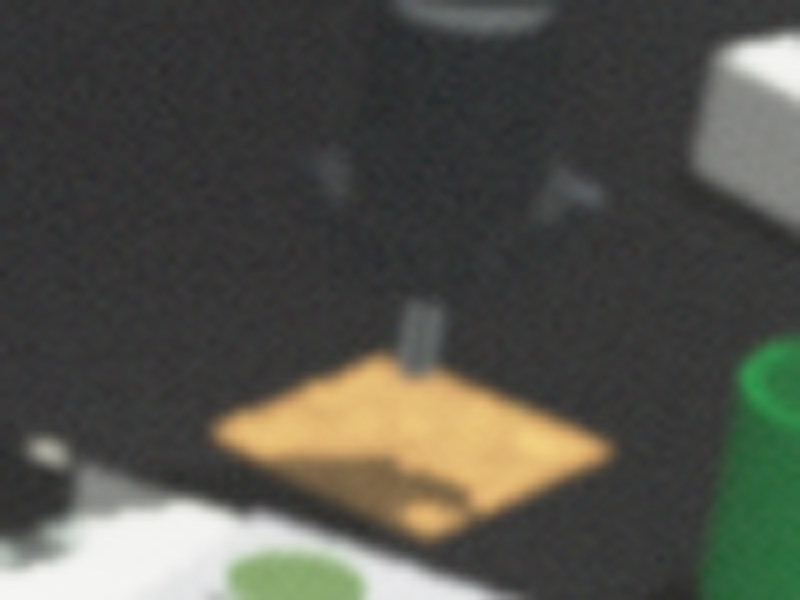

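Against the cork, the shut fingertips appear at (407,195). That is about 22 mm higher than the reported TCP minus `tcp_to_tips`. I'll settle it by lowering gently onto the mat, which is a plain fixed surface at a known 6 mm.

step_arm(
  targets=[
    [[0.6,0,0,0,0,0,0],[1.0,0,0,0,0,0,0],[1.3,0,0,0,0,0,0],[1.5,0,0,0,0,0,0],[1.5,0,0,0,0,0,0]],
  ],
)

```text
clock: 6.4
position: [0.4855, 0.3594, 0.0261]
tool_rot: [1.514, 1.57, 0.523]
force: [-0.3, 0.0, 0.8]
grip_width: -0.0003
```

step_arm(
  targets=[
    [[0.3,0,0,0,0,0,0],[0.6,0,0,0,0,0,0],[0.9,0,0,0,0,0,0],[1.1,0,0,0,0,0,0],[1.1,0,0,0,0,0,0]],
  ],
)

```text
clock: 6.9
position: [0.4853, 0.3593, 0.0147]
tool_rot: [-1.473, 1.571, -2.463]
force: [-0.2, -0.2, -0.1]
grip_width: -0.0004
```

```bash
python3 - <<'E'
from h import *
s=eyes.grab_frame("scene")[:,:,::-1]
st(); o,p,R=pose()
for k in (-.02,0,.022): print(k,proj("scene",[p-[0,0,k]]).round(1).tolist())
cv2.imwrite("pics/p11.png",cv2.resize(s[145:225,355:455],(800,600),interpolation=cv2.INTER_CUBIC))
E
```

```text
t 6.95 p [0.4854 0.3594 0.015 ] psi 33.23 tilt [ 0.  0. -1.] F [-0.1  0.  -0.7] w 0.0 q [-0.43  0.81 -0.46  1.77  0.53  0.69 -0.6 ]
-0.02 [[405.7, 197.3]]
0 [[405.0, 202.6]]
0.022 [[404.1, 208.3]]
```

View pics/p11.png

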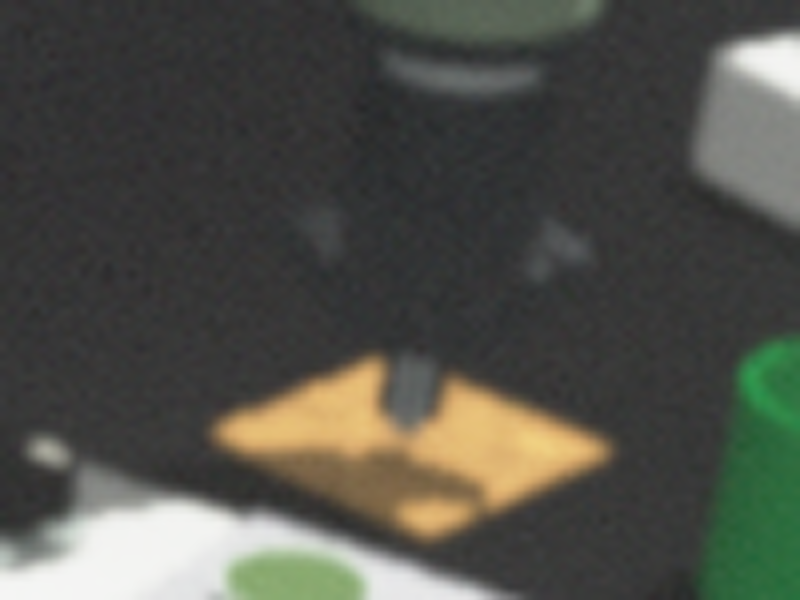

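step_arm(
  targets=[
    [[0.3,0,0,0,0,0,0],[0.5,0,0,0,0,0,0],[0.7,0,0,0,0,0,0],[0.7,0,0,0,0,0,0]],
  ],
)

```text
clock: 7.35
position: [0.4852, 0.3593, 0.0076]
tool_rot: [-1.441, 1.571, -2.431]
force: [1.2, -0.2, -0.4]
grip_width: 0.0
```

step_arm(
  targets=[
    [[0.2,0,0,0,0,0,0],[0.4,0,0,0,0,0,0],[0.4,0,0,0,0,0,0]],
  ],
)

```text
clock: 7.65
position: [0.4851, 0.3592, 0.0033]
tool_rot: [-1.457, 1.57, -2.447]
force: [-1.0, 0.4, -0.9]
grip_width: 0.0002
```

step_arm(
  targets=[
    [[0.2,0,0,0,0,0,0],[0.4,0,0,0,0,0,0],[0.4,0,0,0,0,0,0]],
  ],
)

```text
clock: 7.95
position: [0.4852, 0.3592, -0.0004]
tool_rot: [-0.884, 1.57, -1.875]
force: [-2.0, -1.7, 8.8]
grip_width: 0.0001
```

```bash
python3 - <<'E'
from h import *
s=eyes.grab_frame("scene")[:,:,::-1]
st(); o,p,R=pose()
for k in (-.02,0): print(k,proj("scene",[p-[0,0,k]]).round(1).tolist())
cv2.imwrite("pics/p12.png",cv2.resize(s[165:225,375:435],(600,600),interpolation=cv2.INTER_CUBIC))
E
```

```text
t 8.0 p [ 4.852e-01  3.593e-01 -4.000e-04] psi 33.24 tilt [-0. -0. -1.] F [-1.6 -1.4  7.8] w -0.0002 q [-0.43  0.83 -0.44  1.77  0.54  0.66 -0.61]
-0.02 [[405.1, 201.4]]
0 [[404.3, 206.6]]
```

View pics/p12.png

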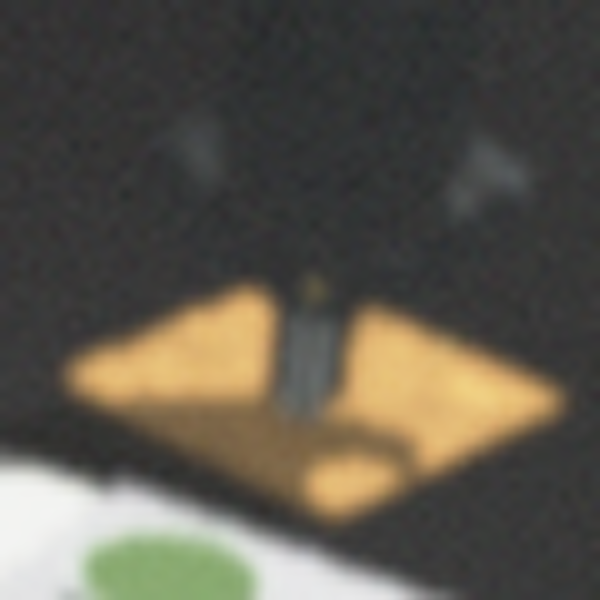

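Contact with the mat (top at 6 mm, Fz about 9 N) came at a reported TCP z of about 0. The fingertips therefore sit about 6 mm behind (above) the reported TCP when shut, not 22 mm ahead as stated. The pictures agree with this. From here I use tip z = TCP z + 6 mm shut, and about +19 mm open.

```bash
python3 - <<'E'
from h import *
row((.4852,.3592,.14),33);row((.4718,.1167,.14),97.9)
E
```

```text
[0.485 0.359 0.14 ] 33 -> [-14.04, -0.01, 0.01] [0.004, 0.0, 0.0]
[0.472 0.117 0.14 ] 97.9 -> [-14.03, -14.42, 19.56] [-1.129, -0.0, 0.001]
```

step_arm(
  targets=[
    [[-4,0,0,0,0,0,0.5],[-9,0,0,0,0,0,0.5],[-14,-2,3,-0.15,0,0,0.5],[-14,-5,7,-0.3,0,0,0.5],[-14,-8,11,-0.5,0,0,0.5],[-14,-11,15,-0.7,0,0,0.5],[-14,-14.4,19.6,-0.85,0,0,0.5],[-14,-14.4,19.6,-1.0,0,0,0.5],[-14,-14.4,19.6,-1.129,0,0,0.5],[-14,-14.4,19.6,-1.129,0,0,0.5]],
  ],
)

```text
clock: 9.0
position: [0.4723, 0.1155, 0.1398]
tool_rot: [-1.779, 1.57, -1.637]
force: [0.0, -0.2, 0.5]
grip_width: 0.0427
```

```bash
python3 - <<'E'
from h import *
st();row((.4718,.1167,.066),97.9)
E
```

```text
t 9.0 p [0.4723 0.1155 0.1398] psi 98.16 tilt [-0.    -0.001 -1.   ] F [ 0.  -0.2  0.5] w 0.0427 q [ 0.29  0.56 -0.87  2.01  0.57  0.84  0.81]
[0.472 0.117 0.066] 97.9 -> [7.38, 0.13, -0.03] [0.005, -0.0, 0.001]
```

step_arm(
  targets=[
    [[3,0.1,0,0,0,0,0.5],[5,0.1,0,0,0,0,0.5],[6,0.1,0,0,0,0,0.5],[6.8,0.1,0,0,0,0,0.5],[7.4,0.1,0,0,0,0,0.5],[7.4,0.1,0,0,0,0,0.5]],
  ],
)

```text
clock: 9.6
position: [0.4721, 0.1165, 0.0656]
tool_rot: [-2.046, 1.57, -1.903]
force: [0.1, 0.4, 0.2]
grip_width: 0.0425
```

step_arm(
  targets=[
    [[0,0,0,0,0,0,0],[0,0,0,0,0,0,0],[0,0,0,0,0,0,0],[0,0,0,0,0,0,0]],
  ],
  grip_force=30,
)

```text
clock: 10.0
position: [0.4722, 0.1176, 0.0663]
tool_rot: [0.758, 1.57, 0.901]
force: [-3.5, 5.4, 6.8]
grip_width: 0.0111
```

```bash
python3 - <<'E'
from h import *
st(); 
for a in (70,40,7.9,5):row((.4718,.1167,.066),a)
E
```

```text
t 10.0 p [0.4722 0.1176 0.0663] psi 98.2 tilt [ 0.001  0.001 -1.   ] F [-3.5  5.4  6.8] w 0.0111 q [ 0.2   0.67 -0.76  2.05  0.72  0.7   0.69]
[0.472 0.117 0.066] 70 -> [0.03, -0.08, -0.06] [0.492, 0.001, -0.001]
[0.472 0.117 0.066] 40 -> [0.03, -0.08, -0.06] [1.016, 0.0, -0.001]
[0.472 0.117 0.066] 7.9 -> [0.03, -0.08, -0.06] [1.576, 0.0, -0.001]
[0.472 0.117 0.066] 5 -> [0.03, -0.08, -0.06] [1.627, -0.0, -0.001]
```

step_arm(
  targets=[
    [[-0.1,0,0,0.1,0,0,0],[-0.1,0,0,0.2,0,0,0],[-0.1,0,0,0.32,0,0,0],[-0.1,0,0,0.44,0,0,0],[-0.1,0,0,0.56,0,0,0],[-0.1,0,0,0.68,0,0,0],[-0.1,0,0,0.8,0,0,0]],
  ],
)

```text
clock: 10.7
position: [0.4724, 0.1191, 0.0669]
tool_rot: [1.949, 1.567, 1.288]
force: [5.7, 11.6, -28.1]
grip_width: 0.0114
```

```bash
python3 - <<'E'
from h import *
st(); print(bot.observe()['moment'])
for a in (30,7.9,4):row((.4718,.1177,.067),a)
E
```

```text
t 10.7 p [0.4724 0.1191 0.0669] psi 52.15 tilt [ 0.001  0.004 -1.   ] F [  5.7  11.6 -28.1] w 0.0114 q [ 0.06  0.61 -0.57  2.06  0.55  0.62  0.03]
[ 2.55611252 -1.12559772  0.12839334]
[0.472 0.118 0.067] 30 -> [-0.01, -0.14, 0.04] [0.387, -0.002, -0.003]
[0.472 0.118 0.067] 7.9 -> [-0.01, -0.14, 0.04] [0.772, -0.003, -0.003]
[0.472 0.118 0.067] 4 -> [-0.01, -0.14, 0.04] [0.84, -0.003, -0.003]
```

step_arm(
  targets=[
    [[0.08,0.05,-0.04,0.1,0,0,0],[0.08,0.05,-0.04,0.22,0,0,0],[0.08,0.05,-0.04,0.34,0,0,0],[0.08,0.05,-0.04,0.46,0,0,0],[0.08,0.05,-0.04,0.58,0,0,0],[0.08,0.05,-0.04,0.7,0,0,0],[0.08,0.05,-0.04,0.78,0,0,0],[0.08,0.05,-0.04,0.82,0,0,0]],
  ],
)

```text
clock: 11.5
position: [0.4737, 0.1202, 0.0668]
tool_rot: [2.343, 1.565, 0.86]
force: [7.9, -0.6, -3.8]
grip_width: 0.0114
```

```bash
python3 - <<'E'
from h import *
st(); print(bot.observe()['moment'])
E
```

```text
t 11.5 p [0.4737 0.1202 0.0668] psi 5.03 tilt [ 0.004  0.005 -1.   ] F [ 7.9 -0.6 -3.8] w 0.0114 q [-0.1   0.57 -0.35  2.07  0.36  0.55 -0.62]
[ 0.00294367 -1.53984627  1.00020192]
```

step_arm(
  targets=[
    [[0,0,0,0,0,0,0.5],[0,0,0,0,0,0,0.5],[-3,0,0,0,0,0,0.5],[-8,0,0,0,0,0,0.5],[-10,0,0,0,0,0,0.9],[-10,0,6,0,0,0,0.9],[-10,3,14,0,0,0,0.9],[-10,3,14,0,0,0,0.9]],
  ],
)

```text
clock: 12.3
position: [0.5158, -0.0193, 0.1669]
tool_rot: [2.208, 1.565, 0.726]
force: [0.4, 0.9, -0.1]
grip_width: 0.0766
```

```bash
python3 - <<'E'
from h import *
s=eyes.grab_frame("scene")[:,:,::-1];t=eyes.grab_frame("top")[:,:,::-1]
st()
cv2.imwrite("pics/scene13.png",s);cv2.imwrite("pics/top13.png",t)
cv2.imwrite("pics/p13.png",np.hstack([cv2.resize(s[170:260,310:430],(480,360),interpolation=cv2.INTER_CUBIC),cv2.resize(t[190:290,205:294],(320,360),interpolation=cv2.INTER_CUBIC)]))
E
```

```text
t 12.4 p [ 0.5167 -0.0231  0.1663] psi 4.66 tilt [ 0.004  0.003 -1.   ] F [-1.1  0.7 -0.4] w 0.0769 q [ 0.24  0.45 -0.4   1.93  0.23  0.8  -0.21]
```

View pics/p13.png

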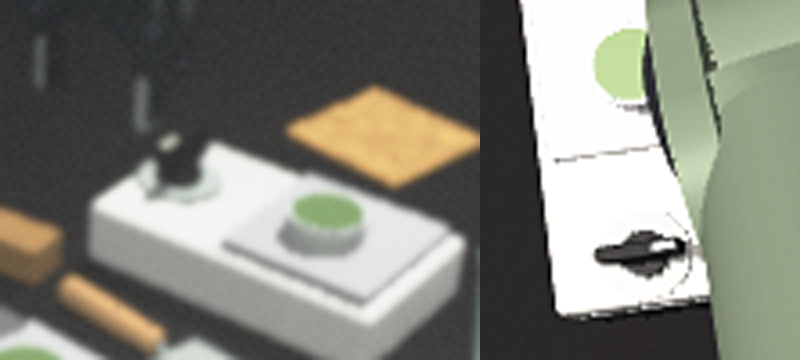

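The left bar now lies crosswise, parallel to the plate's front edge, so that plate is off. Now the dish.

```bash
python3 - <<'E'
from h import *
row((.6075,.128,.15),8);row((.6075,.128,.058),8)
E
```

```text
[0.608 0.128 0.15 ] 8 -> [1.71, 10.27, -14.32] [-0.058, -0.002, -0.005]
[0.608 0.128 0.058] 8 -> [10.91, 10.23, -14.29] [-0.058, -0.002, -0.005]
```

step_arm(
  targets=[
    [[0.5,4,-5,-0.03,0,0,1],[1.5,8,-10,-0.058,0,0,1],[1.7,10.3,-14.3,-0.058,-0.002,-0.005,1],[1.7,10.3,-14.3,-0.058,-0.002,-0.005,1],[1.7,10.3,-14.3,-0.058,-0.002,-0.005,1]],
  ],
)

```text
clock: 12.9
position: [0.6078, 0.1324, 0.1494]
tool_rot: [-2.814, 1.568, 2.043]
force: [-0.6, -0.8, -0.6]
grip_width: 0.0855
```

```bash
python3 - <<'E'
from h import *
s=eyes.grab_frame("scene")[:,:,::-1];st()
row((.6075,.128,.058),8)
cv2.imwrite("pics/p14.png",cv2.resize(s[140:260,320:460],(700,600),interpolation=cv2.INTER_CUBIC))
E
```

```text
t 12.95 p [0.6074 0.1298 0.1495] psi 8.17 tilt [-0.001  0.001 -1.   ] F [-0.8 -1.1 -0.4] w 0.0855 q [-0.04  0.63 -0.4   1.66  0.29  0.91 -0.4 ]
[0.608 0.128 0.058] 8 -> [9.15, -0.0, 0.19] [0.003, -0.001, 0.001]
```

View pics/p14.png

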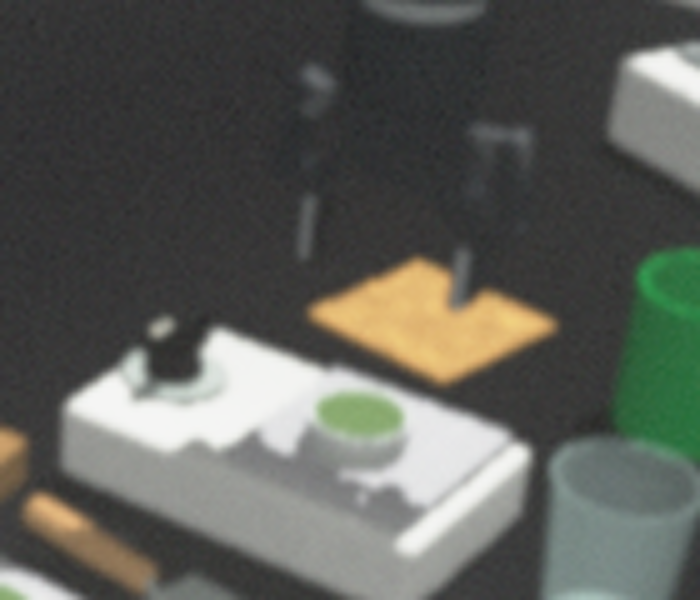

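step_arm(
  targets=[
    [[4,0,0.2,0,0,0,1],[6,0,0.2,0,0,0,1],[7.2,0,0.2,0,0,0,1],[8.2,0,0.2,0,0,0,1],[8.2,0,0.2,0,0,0,1]],
  ],
)

```text
clock: 13.45
position: [0.6072, 0.1274, 0.067]
tool_rot: [-1.959, 1.568, 2.895]
force: [0.3, 0.5, 0.0]
grip_width: 0.0853
```

```bash
python3 - <<'E'
from h import *
s=eyes.grab_frame("scene")[:,:,::-1];st()
row((.6075,.128,.058),8)
cv2.imwrite("pics/p15.png",cv2.resize(s[160:260,320:440],(720,600),interpolation=cv2.INTER_CUBIC))
E
```

```text
t 13.5 p [0.6076 0.1277 0.0678] psi 8.15 tilt [-0.001  0.001 -1.   ] F [ 0.3 -0.  -0.2] w 0.0853 q [-0.06  0.73 -0.36  1.71  0.35  0.76 -0.45]
[0.608 0.128 0.058] 8 -> [0.98, -0.01, -0.03] [0.003, -0.001, 0.001]
```

View pics/p15.png

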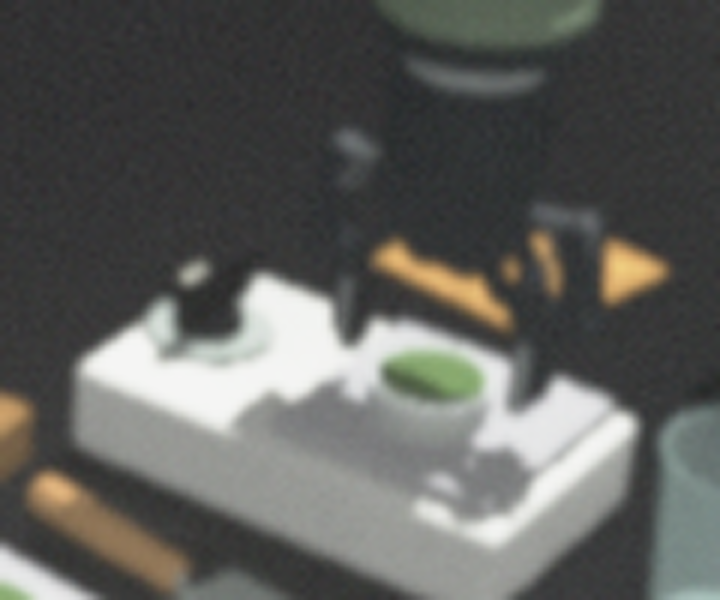

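The fingers straddle the dish symmetrically: the tip midpoint is at crop (434,372) and the lid centre at (432,378). Lower and close.

step_arm(
  targets=[
    [[0.5,0,0,0,0,0,1],[1,0,0,0,0,0,1],[1,0,0,0,0,0,1],[1,0,0,0,0,0,0.5],[1,0,0,0,0,0,0.5],[1,0,0,0,0,0,0.5],[1,0,0,0,0,0,0.5]],
  ],
  grip_force=30,
)

```text
clock: 14.2
position: [0.6077, 0.1277, 0.0583]
tool_rot: [-2.368, 1.569, 2.487]
force: [-1.6, 0.1, 6.0]
grip_width: 0.0586
```

```bash
python3 - <<'E'
from h import *
st()
row((.6075,.128,.11),8);row((.48,.376,.13),40);row((.48,.376,.003),40)
E
```

```text
t 14.2 p [0.6077 0.1277 0.0583] psi 8.15 tilt [-0.001  0.001 -1.   ] F [-1.6  0.1  6. ] w 0.0586 q [-0.06  0.74 -0.36  1.71  0.35  0.75 -0.45]
[0.608 0.128 0.11 ] 8 -> [-5.17, -0.02, -0.03] [0.003, -0.001, 0.001]
[0.48  0.376 0.13 ] 40 -> [-7.14, -9.13, -26.39] [-0.556, -0.001, 0.001]
[0.48  0.376 0.003] 40 -> [5.56, -9.12, -26.38] [-0.556, -0.001, 0.001]
```

step_arm(
  targets=[
    [[-2,0,0,0,0,0,0.5],[-5,0,0,0,0,0,0.5],[-7.1,-1,-2,-0.05,0,0,0.5],[-7.1,-2,-6,-0.15,0,0,0.5],[-7.1,-4,-10,-0.25,0,0,0.5],[-7.1,-5,-14,-0.35,0,0,0.5],[-7.1,-7,-18,-0.45,0,0,0.5],[-7.1,-8,-22,-0.5,0,0,0.5],[-7.1,-9,-25,-0.556,0,0,0.5],[-7.1,-9.1,-26.4,-0.556,0,0,0.5]],
  ],
)

```text
clock: 15.2
position: [0.4781, 0.3792, 0.13]
tool_rot: [3.093, 1.568, 2.226]
force: [0.1, -0.5, -0.0]
grip_width: 0.0587
```

```bash
python3 - <<'E'
from h import *
s=eyes.grab_frame("scene")[:,:,::-1];st()
row((.479,.376,.003),40);row((.479,.376,.001),40)
cv2.imwrite("pics/scene16.png",s)
cv2.imwrite("pics/p16.png",cv2.resize(s[120:240,330:470],(700,600),interpolation=cv2.INTER_CUBIC))
E
```

```text
t 15.25 p [0.4783 0.3802 0.1299] psi 40.23 tilt [-0.002  0.003 -1.   ] F [-2.7  1.5 -0.7] w 0.0588 q [-0.4   0.66 -0.54  1.7   0.41  0.9  -0.41]
[0.479 0.376 0.003] 40 -> [12.69, -0.23, 0.41] [0.004, -0.003, -0.001]
[0.479 0.376 0.001] 40 -> [12.89, -0.23, 0.41] [0.004, -0.003, -0.001]
```

View pics/p16.png

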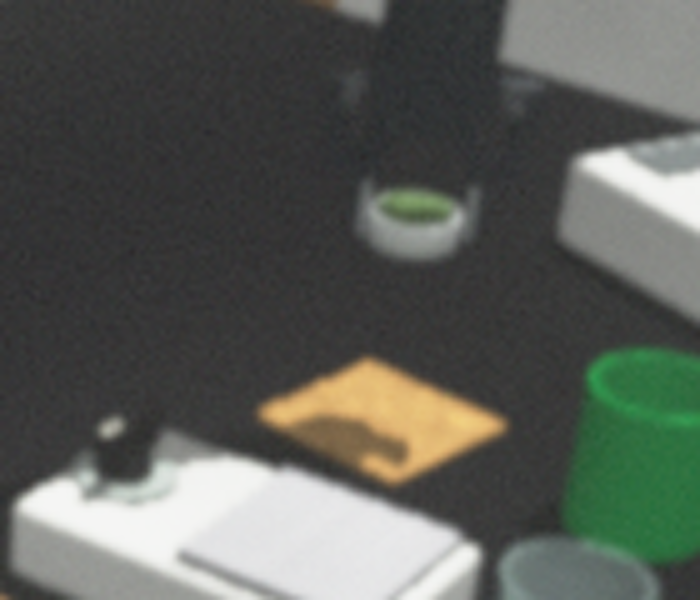

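The dish is held upright above the mat. Lowering it.

step_arm(
  targets=[
    [[4,-0.2,0.4,0,-0.003,0,0.5],[8,-0.2,0.4,0,-0.003,0,0.5],[11,-0.2,0.4,0,-0.003,0,0.5],[12.2,-0.2,0.4,0,-0.003,0,0.5],[12.6,-0.2,0.4,0,-0.003,0,0.5],[12.9,-0.2,0.4,0,-0.003,0,0.5],[12.9,-0.2,0.4,0,-0.003,0,0.5]],
  ],
)

```text
clock: 15.95
position: [0.4798, 0.3765, 0.002]
tool_rot: [1.607, 1.569, 0.738]
force: [0.4, 0.2, 0.4]
grip_width: 0.0587
```

```bash
python3 - <<'E'
from h import *
st()
E
```

```text
t 15.95 p [0.4798 0.3765 0.002 ] psi 40.2 tilt [ 0.002  0.001 -1.   ] F [0.4 0.2 0.4] w 0.0587 q [-0.46  0.83 -0.45  1.76  0.54  0.67 -0.51]
```

step_arm(
  targets=[
    [[0.15,0,0,0,0,0,0.5],[0.2,0,0,0,0,0,0.5],[0.2,0,0,0,0,0,0.5]],
  ],
)

```text
clock: 16.25
position: [0.4801, 0.3766, 0.0005]
tool_rot: [1.553, 1.568, 0.683]
force: [-0.9, 0.1, 0.6]
grip_width: 0.0589
```

step_arm(
  targets=[
    [[0,0,0,0,0,0,1],[0,0,0,0,0,0,1],[0,0,0,0,0,0,1],[-2,0,0,0,0,0,1],[-6,0,0,0,0,0,1],[-11,0,0,0,0,0,1],[-16,0,0,0,0,0,1],[-16,0,0,0,0,0,1]],
  ],
)

```text
clock: 17.05
position: [0.4817, 0.3784, 0.1669]
tool_rot: [1.561, 1.559, 0.692]
force: [0.0, 0.9, -0.0]
grip_width: 0.0855
```

```bash
python3 - <<'E'
from h import *
s=eyes.grab_frame("scene")[:,:,::-1];st()
row((.55,0,.2),0);row((.445,-.39,.2),-41)
cv2.imwrite("pics/scene17.png",s)
cv2.imwrite("pics/p17.png",cv2.resize(s[120:240,330:470],(700,600),interpolation=cv2.INTER_CUBIC))
E
```

```text
t 17.1 p [0.481  0.3773 0.1637] psi 40.17 tilt [ 0.006  0.005 -1.   ] F [ 0.6 -0.3 -1.4] w 0.0854 q [-0.38  0.62 -0.56  1.68  0.39  0.95 -0.39]
[0.55 0.   0.2 ] 0 -> [-3.77, -19.03, 33.28] [0.701, -0.002, -0.008]
[ 0.445 -0.39   0.2  ] -41 -> [-4.03, -52.21, 56.31] [1.417, -0.005, -0.007]
```

View pics/p17.png

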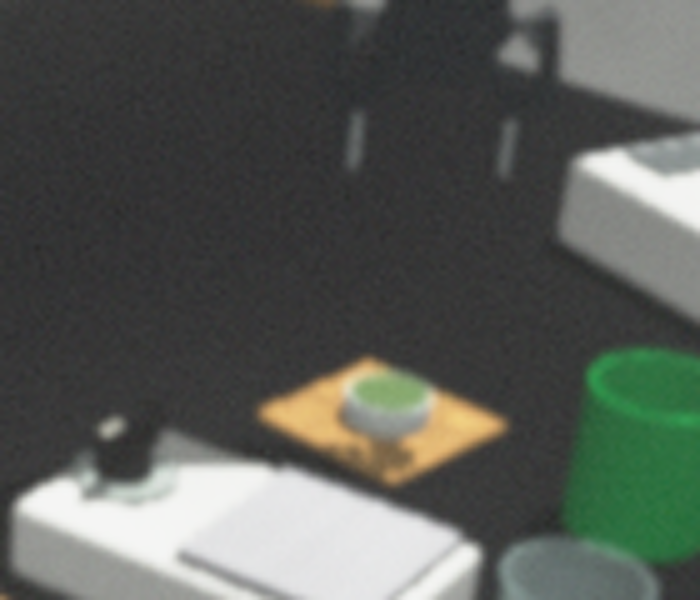

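The dish stands upright in the middle of the mat (388,405 in the crop). Next, the cover.

step_arm(
  targets=[
    [[-3.5,-5,8,0.15,0,0,0.6],[-3.8,-9,16,0.3,0,0,0.6],[-3.8,-13,22,0.45,0,0,0.6],[-3.8,-17,29,0.6,0,0,0.6],[-3.8,-21,35,0.75,0,0,0.6],[-3.8,-27,39,0.88,-0.003,-0.007,0.6],[-3.8,-33,43,1.0,-0.003,-0.007,0.6],[-3.8,-39,47,1.1,-0.003,-0.007,0.6],[-3.8,-45,51,1.2,-0.003,-0.007,0.6],[-3.8,-49,54,1.22,-0.003,-0.007,0.6]],
  ],
)

```text
clock: 18.1
position: [0.4952, -0.1155, 0.1968]
tool_rot: [-2.065, 1.569, 2.124]
force: [2.7, -0.6, -0.0]
grip_width: 0.0509
```

```bash
python3 - <<'E'
from h import *
st();row((.445,-.39,.12),-30)
E
```

```text
t 18.1 p [ 0.4952 -0.1155  0.1968] psi -29.95 tilt [-0.001  0.001 -1.   ] F [ 2.7 -0.6 -0. ] w 0.0509 q [ 0.29  0.38 -0.23  1.92  0.11  0.85 -0.52]
[ 0.445 -0.39   0.12 ] -30 -> [7.65, 9.36, 26.3] [0.001, -0.001, 0.001]
```

step_arm(
  targets=[
    [[0,3,5,0,0,0,0.6],[0,5,10,0,0,0,0.6],[0,7,15,0,0,0,0.6],[2,8,20,0,0,0,0.6],[5,9.4,26.3,0,0,0,0.6],[7.6,9.4,26.3,0,0,0,0.6],[7.6,9.4,26.3,0,0,0,0.6],[7.6,9.4,26.3,0,0,0,0.6]],
  ],
)

```text
clock: 18.9
position: [0.4438, -0.3903, 0.1184]
tool_rot: [-1.781, 1.566, 2.407]
force: [1.1, 0.3, 0.3]
grip_width: 0.051
```

```bash
python3 - <<'E'
from h import *
s=eyes.grab_frame("scene")[:,:,::-1];t=eyes.grab_frame("top")[:,:,::-1];st()
row((.445,-.39,.065),-30)
row((.445,-.39,.037),-30)
cv2.imwrite("pics/p18.png",np.hstack([cv2.resize(s[205:325,140:260],(400,400),interpolation=cv2.INTER_CUBIC),cv2.resize(t[220:320,390:490],(400,400),interpolation=cv2.INTER_CUBIC)]))
E
```

```text
t 19.0 p [ 0.446  -0.3892  0.1207] psi -29.89 tilt [-0.001  0.002 -1.   ] F [0.2 0.4 0.6] w 0.0513 q [ 0.72  0.6  -0.15  1.77  0.12  0.78 -0.01]
[ 0.445 -0.39   0.065] -30 -> [5.57, -0.04, 0.13] [0.002, -0.001, 0.001]
[ 0.445 -0.39   0.037] -30 -> [8.37, -0.04, 0.14] [0.002, -0.001, 0.001]
```

View pics/p18.png

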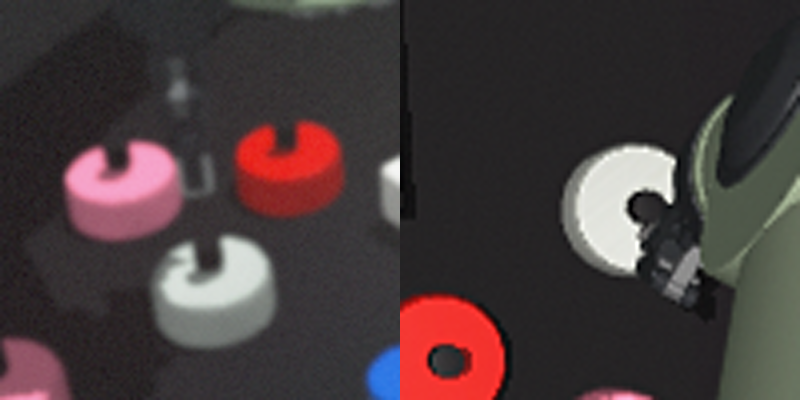

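step_arm(
  targets=[
    [[3,0,0.1,0,0,0,0.6],[5,0,0.1,0,0,0,0.6],[5.6,0,0.1,0,0,0,0.6],[5.6,0,0.1,0,0,0,0.6]],
  ],
)

```text
clock: 19.4
position: [0.4461, -0.389, 0.065]
tool_rot: [-2.364, 1.569, 1.828]
force: [0.5, -0.5, 0.5]
grip_width: 0.0514
```

```bash
python3 - <<'E'
from h import *
s=eyes.grab_frame("scene")[:,:,::-1];t=eyes.grab_frame("top")[:,:,::-1];st()
row((.445,-.39,.037),-30)
cv2.imwrite("pics/p19.png",np.hstack([cv2.resize(cv2.convertScaleAbs(s[225:325,155:255],alpha=1.5),(400,400),interpolation=cv2.INTER_CUBIC),cv2.resize(t[240:300,420:480],(400,400),interpolation=cv2.INTER_CUBIC)]))
E
```

```text
t 19.5 p [ 0.4464 -0.3899  0.066 ] psi -29.85 tilt [ 0.001  0.001 -1.   ] F [ 0.6  0.  -0.6] w 0.0515 q [ 0.71  0.68 -0.14  1.8   0.14  0.67 -0.02]
[ 0.445 -0.39   0.037] -30 -> [2.9, -0.11, 0.08] [0.003, -0.001, -0.0]
```

View pics/p19.png

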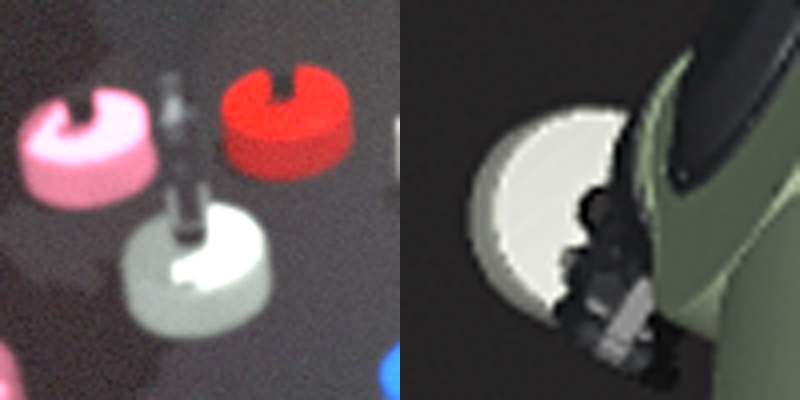

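step_arm(
  targets=[
    [[0.8,-0.1,0.1,0,0,0,0.6],[1.4,-0.1,0.1,0,0,0,0.6],[2.0,-0.1,0.1,0,0,0,0.6],[2.6,-0.1,0.1,0,0,0,0.6],[2.9,-0.1,0.1,0,0,0,0.6]],
  ],
)

```text
clock: 20.0
position: [0.4448, -0.39, 0.0362]
tool_rot: [-2.673, 1.569, 1.518]
force: [1.1, 0.1, 0.6]
grip_width: 0.0513
```

step_arm(
  targets=[
    [[0,0,0,0,0,0,0],[0,0,0,0,0,0,0],[0,0,0,0,0,0,0],[0,0,0,0,0,0,0]],
  ],
  grip_force=50,
)

```text
clock: 20.4
position: [0.4448, -0.39, 0.0364]
tool_rot: [-2.759, 1.569, 1.432]
force: [-0.5, 0.2, -0.7]
grip_width: 0.0202
```

```bash
python3 - <<'E'
from h import *
st();row((.446,-.39,.19),-30)
E
```

```text
t 20.4 p [ 0.4448 -0.39    0.0364] psi -29.85 tilt [ 0.     0.001 -1.   ] F [-0.5  0.2 -0.7] w 0.0202 q [ 0.71  0.72 -0.13  1.81  0.15  0.62 -0.03]
[ 0.446 -0.39   0.19 ] -30 -> [-15.36, 0.09, -0.08] [0.003, -0.001, 0.001]
```

step_arm(
  targets=[
    [[-1,0,0,0,0,0,0],[-3,0,0,0,0,0,0],[-7,0,0,0,0,0,0],[-11,0,0,0,0,0,0],[-13.5,0,0,0,0,0,0],[-13.5,0,0,0,0,0,0]],
  ],
)

```text
clock: 21.0
position: [0.4461, -0.3914, 0.1758]
tool_rot: [1.652, 1.565, -0.44]
force: [0.7, -0.3, -1.4]
grip_width: 0.0203
```

```bash
python3 - <<'E'
from h import *
s=eyes.grab_frame("scene")[:,:,::-1];st()
row((.605,-.163,.17),-20)
cv2.imwrite("pics/p20.png",cv2.resize(s[180:330,120:320],(800,600),interpolation=cv2.INTER_CUBIC))
E
```

```text
t 21.05 p [ 0.4454 -0.3908  0.1736] psi -29.86 tilt [ 0.003 -0.001 -1.   ] F [-0.   0.3 -2.1] w 0.0199 q [ 0.73  0.53 -0.16  1.74  0.1   0.88  0.01]
[ 0.605 -0.163  0.17 ] -20 -> [0.39, 2.5, -27.7] [-0.172, -0.001, -0.003]
```

View pics/p20.png

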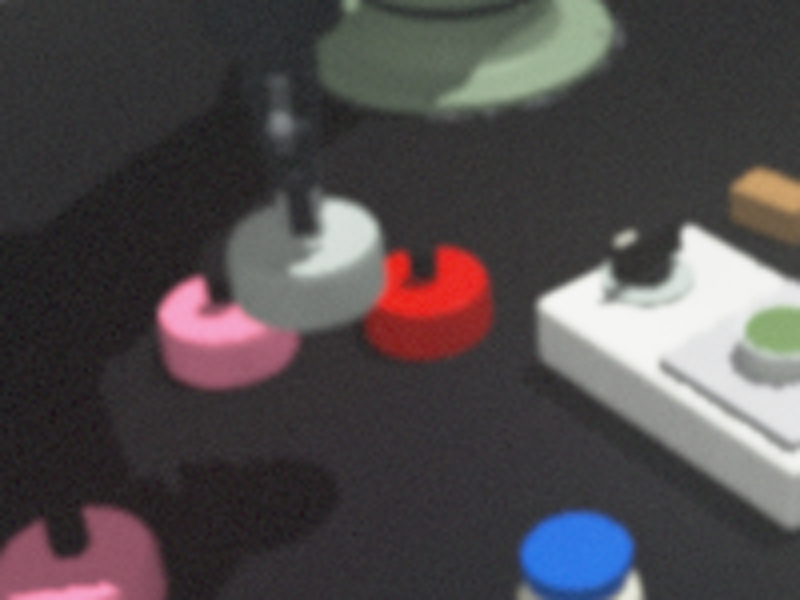

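The steel cover is lifted level. Carry it above the right dish.

step_arm(
  targets=[
    [[0,0.2,-3,0,0,0,0],[0,0.6,-7,-0.03,0,0,0],[0,1.0,-11,-0.06,0,0,0],[0.2,1.4,-15,-0.1,0,-0.003,0],[0.4,1.8,-19,-0.14,0,-0.003,0],[0.4,2.2,-23,-0.172,0,-0.003,0],[0.4,2.4,-26,-0.172,0,-0.003,0],[0.4,2.5,-27.7,-0.172,0,-0.003,0],[0.4,2.5,-27.7,-0.172,0,-0.003,0],[0.4,2.5,-27.7,-0.172,0,-0.003,0]],
  ],
)

```text
clock: 22.05
position: [0.6042, -0.1638, 0.1693]
tool_rot: [-1.327, 1.57, 3.036]
force: [-0.7, -0.4, -1.9]
grip_width: 0.02
```

```bash
python3 - <<'E'
from h import *
s=eyes.grab_frame("scene")[:,:,::-1];t=eyes.grab_frame("top")[:,:,::-1];st()
row((.605,-.163,.125),-20)
row((.605,-.163,.1025),-20)
cv2.imwrite("pics/p21.png",np.hstack([cv2.resize(s[180:310,240:370],(400,400),interpolation=cv2.INTER_CUBIC),cv2.resize(t[170:290,300:420],(400,400),interpolation=cv2.INTER_CUBIC)]))
E
```

```text
t 22.15 p [ 0.6041 -0.1645  0.1696] psi -20.1 tilt [-0.001 -0.    -1.   ] F [ 0.2  0.1 -1.6] w 0.0202 q [ 0.32  0.59 -0.22  1.64  0.15  0.93 -0.31]
[ 0.605 -0.163  0.125] -20 -> [4.46, 0.03, -0.18] [-0.002, 0.0, 0.001]
[ 0.605 -0.163  0.102] -20 -> [6.71, 0.04, -0.18] [-0.002, 0.0, 0.001]
```

View pics/p21.png

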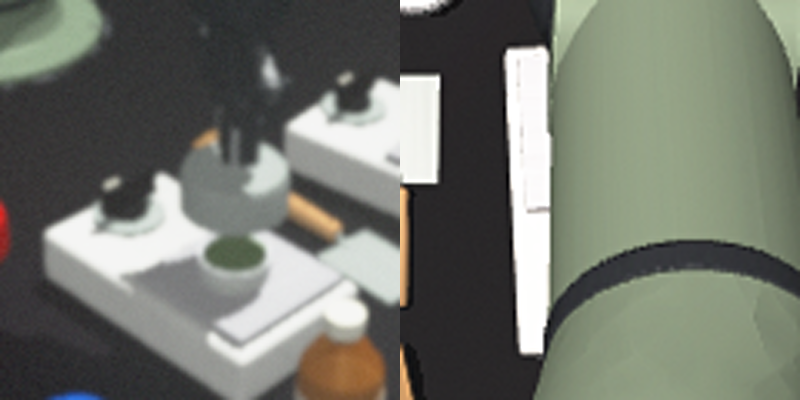

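```bash
python3 - <<'E'
from h import *
th=np.linspace(0,2*np.pi,90)
for z in(.133,.169):
    q=proj("scene",np.c_[.604+.043*np.cos(th),-.1643+.043*np.sin(th),z+0*th]); q=(q-[240,180])*400/130
    print(z,q.min(0).round(),q.max(0).round())
q=proj("scene",np.c_[.604+.03*np.cos(th),-.1643+.03*np.sin(th),.085+0*th]); q=(q-[240,180])*400/130
print(q.min(0),q.max(0))
E
```

```text
0.133 [179. 172.] [289. 234.]
0.169 [179. 134.] [291. 194.]
[195.41665888 230.16926113] [270.19324546 274.25433075]
```

The carried cover's outline (u 180–291, bottom 232 in the crop) matches the ideal projection over the dish (179–289, 234) to about 2 mm. Lower straight down.

step_arm(
  targets=[
    [[1.5,0,0,0,0,0,0],[3,0,0,0,0,0,0],[4.2,0,0,0,0,0,0],[5.2,0,0,0,0,0,0],[6,0,0,0,0,0,0],[6.5,0,0,0,0,0,0],[6.7,0,0,0,0,0,0],[6.7,0,0,0,0,0,0]],
  ],
)

```text
clock: 22.95
position: [0.6042, -0.1645, 0.1026]
tool_rot: [-1.022, 1.57, -2.944]
force: [0.0, 0.6, -0.8]
grip_width: 0.0203
```

```bash
python3 - <<'E'
from h import *
s=eyes.grab_frame("scene")[:,:,::-1];st()
cv2.imwrite("pics/p22.png",cv2.resize(s[190:300,240:370],(709,600),interpolation=cv2.INTER_CUBIC))
E
```

```text
t 23.0 p [ 0.6043 -0.1646  0.1029] psi -20.1 tilt [-0. -0. -1.] F [-0.6 -0.9 -1.3] w 0.0203 q [ 0.31  0.67 -0.2   1.69  0.18  0.8  -0.33]
```

View pics/p22.png

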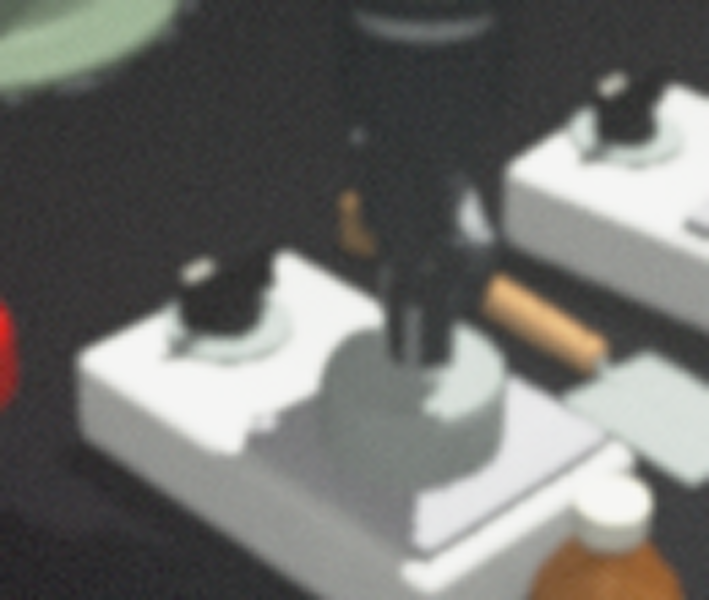

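Still about 1–1.5 mm above the plate. Lower until contact shows, then release.

step_arm(
  targets=[
    [[0.1,0,0,0,0,0,0],[0.2,0,0,0,0,0,0],[0.2,0,0,0,0,0,0]],
  ],
)

```text
clock: 23.3
position: [0.6046, -0.1647, 0.1013]
tool_rot: [1.18, 1.57, -0.742]
force: [-1.4, -0.3, 3.5]
grip_width: 0.0199
```

step_arm(
  targets=[
    [[0,0,0,0,0,0,0.6],[0,0,0,0,0,0,0.6],[0,0,0,0,0,0,0.6],[-2,0,0,0,0,0,0.6],[-5,0,0,0,0,0,0.6],[-8,0,0,0,0,0,0.6],[-8,0,0,0,0,0,0.6]],
  ],
)

```text
clock: 24.0
position: [0.6063, -0.165, 0.1852]
tool_rot: [1.657, 1.565, -0.265]
force: [-0.1, -0.3, -0.3]
grip_width: 0.0511
```

```bash
python3 - <<'E'
from h import *
s=eyes.grab_frame("scene")[:,:,::-1];st()
row((.472,-.164,.17),2.5)
cv2.imwrite("pics/p23.png",cv2.resize(s[190:300,240:370],(709,600),interpolation=cv2.INTER_CUBIC))
q=proj("scene",[[.604,-.1643,.129]]);print((q-[240,190])*709/130)
th=np.linspace(0,2*np.pi,90)
for z in(.065,.101):
    q=proj("scene",np.c_[.604+.043*np.cos(th),-.1643+.043*np.sin(th),z+0*th]); q=(q-[240,190])*709/130
    print(z,q.min(0).round(),q.max(0).round())
E
```

```text
t 24.05 p [ 0.6054 -0.1649  0.1832] psi -20.12 tilt [ 0.004 -0.001 -1.   ] F [-0.2 -0.   0. ] w 0.051 q [ 0.32  0.57 -0.22  1.63  0.15  0.95 -0.3 ]
[ 0.472 -0.164  0.17 ] 2.5 -> [1.27, -12.56, 4.51] [-0.395, 0.001, -0.004]
[[414.34554455 311.16457035]]
0.065 [318. 372.] [506. 486.]
0.101 [317. 309.] [509. 420.]
```

View pics/p23.png

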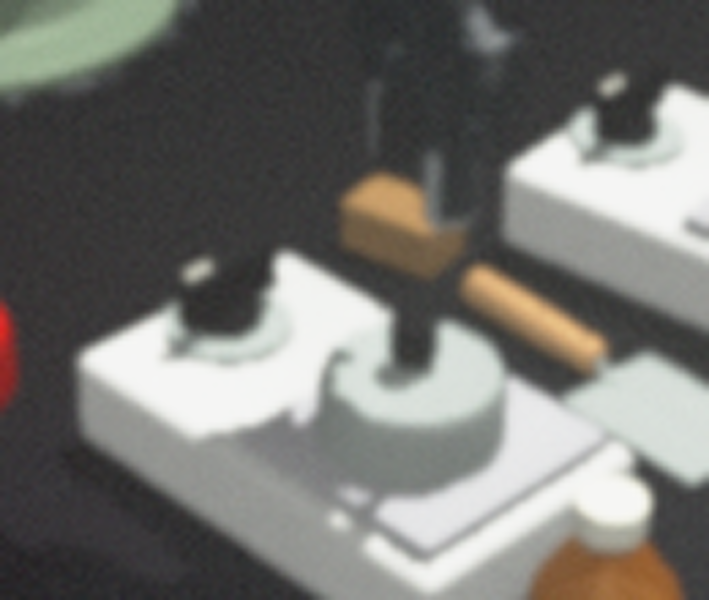

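The cover sits flat over the dish, with its outline matching (left 318, right 505, bottom 490). Now the right handle.

step_arm(
  targets=[
    [[0.2,-3,1,-0.1,0,0,0.5],[0.4,-7,2.5,-0.2,0,0,0.5],[0.8,-11,4,-0.3,0,-0.004,0.5],[1.3,-12.6,4.5,-0.395,0,-0.004,0.5],[1.3,-12.6,4.5,-0.395,0,-0.004,0.5],[1.3,-12.6,4.5,-0.395,0,-0.004,0.5]],
  ],
)

```text
clock: 24.65
position: [0.4719, -0.1639, 0.1695]
tool_rot: [-0.739, 1.57, -2.268]
force: [-0.1, 0.3, -0.6]
grip_width: 0.0421
```

```bash
python3 - <<'E'
from h import *
st()
row((.472,-.165,.067),2.5)
E
```

```text
t 24.65 p [ 0.4719 -0.1639  0.1695] psi 2.4 tilt [-0. -0. -1.] F [-0.1  0.3 -0.6] w 0.0421 q [ 0.48  0.41 -0.34  1.97  0.19  0.79  0.08]
[ 0.472 -0.165  0.067] 2.5 -> [10.25, 0.0, 0.11] [-0.002, 0.0, 0.0]
```

step_arm(
  targets=[
    [[4,0,0.1,0,0,0,0.5],[7,0,0.1,0,0,0,0.5],[8.5,0,0.1,0,0,0,0.5],[9.5,0,0.1,0,0,0,0.5],[10.2,0,0.1,0,0,0,0.5],[10.2,0,0.1,0,0,0,0.5]],
  ],
)

```text
clock: 25.25
position: [0.4722, -0.1648, 0.067]
tool_rot: [-1.342, 1.57, -2.871]
force: [-0.1, -0.7, 0.0]
grip_width: 0.0429
```

step_arm(
  targets=[
    [[0,0,0,0,0,0,0],[0,0,0,0,0,0,0],[0,0,0,0,0,0,0],[0,0,0,0,0,0,0]],
  ],
  grip_force=30,
)

```text
clock: 25.65
position: [0.4716, -0.1648, 0.0677]
tool_rot: [-1.28, 1.569, -2.809]
force: [-7.8, 2.9, 11.3]
grip_width: 0.011
```

```bash
python3 - <<'E'
from h import *
st()
E
```

```text
t 25.65 p [ 0.4716 -0.1648  0.0677] psi 2.38 tilt [-0.001 -0.001 -1.   ] F [-7.8  2.9 11.3] w 0.011 q [ 0.42  0.58 -0.27  2.04  0.28  0.56 -0.01]
```

step_arm(
  targets=[
    [[0,-0.06,0.05,-0.1,0,0,0],[0,-0.06,0.05,-0.2,0,0,0],[0,-0.06,0.05,-0.32,0,0,0],[0,-0.06,0.05,-0.44,0,0,0],[0,-0.06,0.05,-0.56,0,0,0],[0,-0.06,0.05,-0.68,0,0,0],[0,-0.06,0.05,-0.8,0,0,0]],
  ],
)

```text
clock: 26.35
position: [0.4707, -0.1653, 0.0679]
tool_rot: [-2.158, 1.569, -2.882]
force: [-2.0, 2.2, -5.3]
grip_width: 0.0112
```

```bash
python3 - <<'E'
from h import *
st(); print(bot.observe()['moment'].round(2))
for a in (92.5,95.5): row((.471,-.1655,.067),a)
E
```

```text
t 26.35 p [ 0.4707 -0.1653  0.0679] psi 48.47 tilt [-0.002 -0.001 -1.   ] F [-2.   2.2 -5.3] w 0.0112 q [ 0.58  0.61 -0.49  2.03  0.48  0.62  0.62]
[ 0.48  0.46 -0.04]
[ 0.471 -0.166  0.067] 92.5 -> [0.09, 0.01, 0.04] [-0.768, -0.002, 0.001]
[ 0.471 -0.166  0.067] 95.5 -> [0.09, 0.01, 0.04] [-0.821, -0.002, 0.001]
```

step_arm(
  targets=[
    [[0,0,0,-0.1,0,0,0],[0,0,0,-0.22,0,0,0],[0,0,0,-0.34,0,0,0],[0,0,0,-0.46,0,0,0],[0,0,0,-0.58,0,0,0],[0,0,0,-0.7,0,0,0],[0,0,0,-0.78,0,0,0],[0,0,0,-0.82,0,0,0],[0,0,0,-0.82,0,0,0]],
  ],
)

```text
clock: 27.25
position: [0.4704, -0.1659, 0.0681]
tool_rot: [-2.862, 1.568, -2.768]
force: [-0.4, -2.0, -7.3]
grip_width: 0.0111
```

```bash
python3 - <<'E'
from h import *
st(); print(bot.observe()['moment'].round(2))
E
```

```text
t 27.25 p [ 0.4704 -0.1659  0.0681] psi 95.39 tilt [-0.002 -0.001 -1.   ] F [-0.4 -2.  -7.3] w 0.0111 q [ 0.73  0.66 -0.69  2.02  0.66  0.7   1.28]
[-0.6  -0.05 -0.85]
```

step_arm(
  targets=[
    [[0,0,0,0,0,0,0.5],[0,0,0,0,0,0,0.5],[0,0,0,0,0,0,0.5],[-4,0,0,0,0,0,0.5],[-9,0,0,0,0,0,0.5],[-13,0,0,0,0,0,0.5],[-14,-5,0,0.1,0,0,0.5],[-14,-10,0,0.2,0,0,0.5],[-14,-15,0,0.3,0,0,0.5],[-14,-20,0,0.4,0,0,0.5]],
  ],
)

```text
clock: 28.25
position: [0.4893, -0.3661, 0.2087]
tool_rot: [-2.025, 1.568, -2.335]
force: [1.0, 0.8, 0.9]
grip_width: 0.0427
```

step_arm(
  targets=[
    [[0,-4,0,0.1,0,0,0.5],[0,-8,0,0.2,0,0,0.5],[0,-12,0,0.3,0,0,0.5],[0,-16,0,0.4,0,0,0.5],[0,-20,0,0.5,0,0,0.5],[0,-20,0,0.5,0,0,0.5]],
  ],
)

```text
clock: 28.85
position: [0.4249, -0.5616, 0.2085]
tool_rot: [-1.471, 1.566, -2.292]
force: [0.4, 0.9, -0.9]
grip_width: 0.0425
```

```bash
python3 - <<'E'
from h import *
s=eyes.grab_frame("scene")[:,:,::-1];t=eyes.grab_frame("top")[:,:,::-1];st()
cv2.imwrite("pics/scene24.png",s);cv2.imwrite("pics/top24.png",t)
cv2.imwrite("pics/top24c.png",cv2.resize(t[170:310,205:405],None,fx=4,fy=4,interpolation=cv2.INTER_CUBIC))
E
```

```text
t 28.95 p [ 0.4281 -0.5567  0.2088] psi 43.54 tilt [-0.002 -0.001 -1.   ] F [ 0.   0.5 -0.4] w 0.0425 q [ 1.13  0.71 -0.52  1.37  0.36  1.16  1.33]
```

View pics/top24.png

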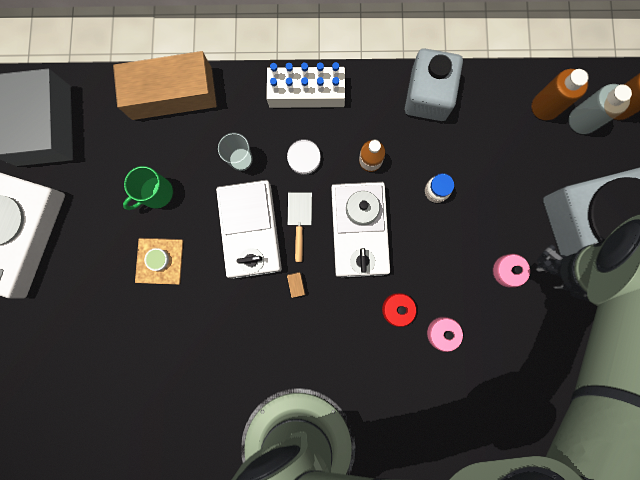

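View pics/top24c.png

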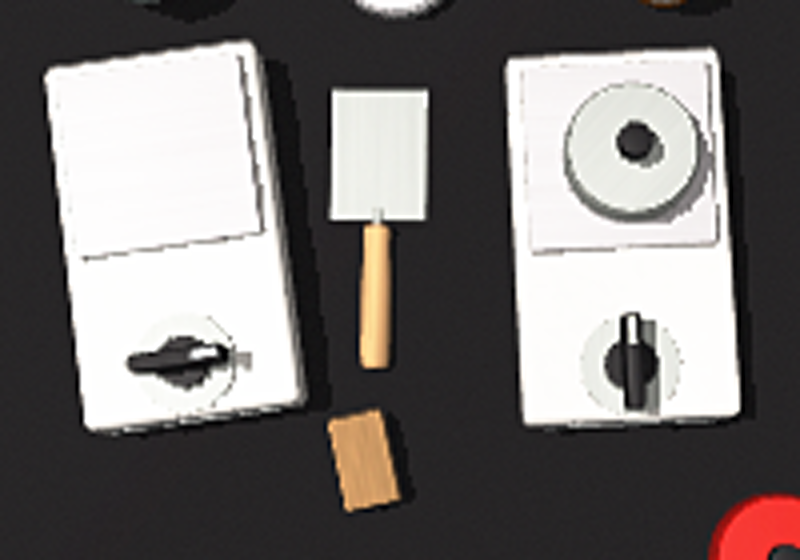

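View pics/scene24.png

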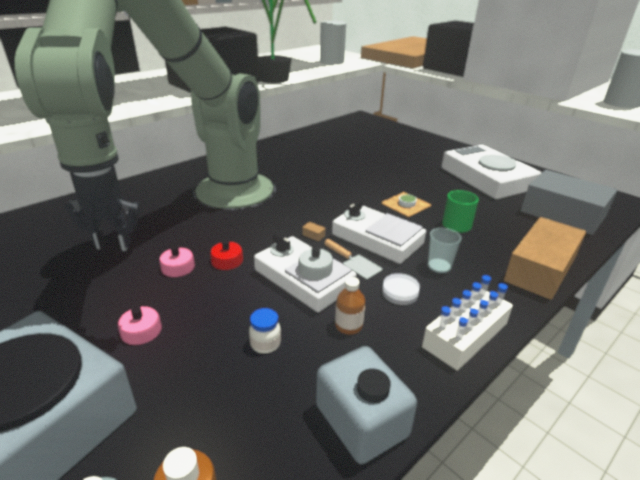

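```bash
python3 - <<'E'
from h import *
for f in("pics/top0.png","pics/top24.png"):
    t=cv2.imread(f)
    for n,ax in(("L",(.4718,.1167)),("R",(.4707,-.1658))):
        c=proj("top",[[*ax,.09]])[0]; x,y=c.round().astype(int)
        g=cv2.resize(t[y-15:y+16,x-15:x+16].max(axis=2),None,fx=8,fy=8,interpolation=cv2.INTER_CUBIC)
        m=(g<85).astype(np.uint8); nn,l,st_,ce=cv2.connectedComponentsWithStats(m); k=l[100:148,100:148]; i=np.bincount(k[k>0]).argmax()
        ys,xs=np.nonzero(l==i); P=plane("top",np.c_[(xs+.5)/8-.5+x-15,(ys+.5)/8-.5+y-15],.095)
        # mark: bright narrow
        d=P-P.mean(0); w,v=np.linalg.eigh(d.T@d); a=np.degrees(np.arctan2(v[1,1],v[0,1]))%180
        print(f,n,P.mean(0).round(4),"bar yaw",round(a,1))
t=cv2.imread("pics/top24.png")
h=cv2.cvtColor(t,cv2.COLOR_BGR2HSV); m=((h[...,0]>35)&(h[...,0]<60)&(h[...,1]>40)&(h[...,2]>80)); ys,xs=np.nonzero(m[240:285,140:172]); print("dish on mat",plane("top",[[xs.mean()+140,ys.mean()+240]],.026))
g=t.min(axis=2); mm=np.zeros_like(g); b=cv2.cvtColor(t,cv2.COLOR_BGR2GRAY)
kb=(t[195:220,350:378].max(axis=2)<80); ys,xs=np.nonzero(kb); print("knob",plane("top",[[xs.mean()+350,ys.mean()+195]],.125),len(xs))
# bystanders moved?
a=cv2.imread("pics/top0.png"); d=cv2.absdiff(a,t).max(axis=2)>60
n,l,s_,c_=cv2.connectedComponentsWithStats(d.astype(np.uint8)); print([tuple(r) for r in s_[1:] if r[4]>12])
E
```

```text
pics/top0.png L [0.4708 0.1106] bar yaw 2.7
pics/top0.png R [ 0.469  -0.1629] bar yaw 90.2
pics/top24.png L [0.4715 0.1142] bar yaw 92.1
pics/top24.png R [ 0.4681 -0.1655] bar yaw 2.6
dish on mat [[0.4802413  0.37529264]]
knob [[ 0.60244927 -0.16712795]] 69
[(np.int32(346), np.int32(194), np.int32(37), np.int32(32), np.int32(300)), (np.int32(237), np.int32(198), np.int32(20), np.int32(20), np.int32(319)), (np.int32(351), np.int32(198), np.int32(21), np.int32(20), np.int32(303)), (np.int32(245), np.int32(200), np.int32(17), np.int32(22), np.int32(102)), (np.int32(583), np.int32(243), np.int32(57), np.int32(152), np.int32(5689)), (np.int32(245), np.int32(247), np.int32(23), np.int32(16), np.int32(135)), (np.int32(144), np.int32(248), np.int32(28), np.int32(24), np.int32(255)), (np.int32(360), np.int32(248), np.int32(19), np.int32(26), np.int32(170)), (np.int32(547), np.int32(248), np.int32(14), np.int32(12), np.int32(71)), (np.int32(562), np.int32(254), np.int32(18), np.int32(35), np.int32(199)), (np.int32(236), np.int32(257), np.int32(10), np.int32(8), np.int32(51)), (np.int32(431), np.int32(256), np.int32(35), np.int32(33), np.int32(832)), (np.int32(351), np.int32(258), np.int32(6), np.int32(7), np.int32(34)), (np.int32(247), np.int32(263), np.int32(13), np.int32(10), np.int32(84)), (np.int32(587), np.int32(290), np.int32(10), np.int32(2), np.int32(15)), (np.int32(550), np.int32(379), np.int32(7), np.int32(3), np.int32(17)), (np.int32(569), np.int32(390), np.int32(15), np.int32(11), np.int32(73)), (np.int32(564), np.int32(396), np.int32(76), np.int32(84), np.int32(3979)), (np.int32(624), np.int32(404), np.int32(16), np.int32(15), np.int32(161)), (np.int32(450), np.int32(456), np.int32(132), np.int32(24), np.int32(1576))]
```

Both handles were driven onto their stops: the resisting moment was about 1.0 and 0.85 N m, against 0.06 N m of friction. The dish is on the mat at (0.480, 0.375) and the cover knob is at (0.602, −0.167). No bystander pixels changed. Handing in.

```bash
python3 -c "
from workcell import bot
print(bot.job_done())"
```

```text
the job is handed in; nothing more can be done
None
```

The job is done in the order asked and was handed in at about 29 s of the 72 s allowed:
1. Turned the left plate, which was the one switched on, fully off.
2. Moved its dish upright onto the cork mat.
3. Set the steel cover flat over the right dish.
4. Turned the right plate fully on.

**Last checks:**
- **Dish:** it sits at (0.480, 0.375), about 4 mm from the mat's centre.
- **Cover:** it sits flat on the plate, with its knob within about 3 mm of the dish centre.
- **Handles:** both were turned until they hit their stops, with 0.85–1.0 N m resisting against 0.06 N m of friction. In the top view the left bar lies crosswise and the right bar in line.
- **Rest of the bench:** comparing the top view before and after shows changes only at the parts I moved and the arm. The gripper is clear of everything.

**What failed or disagreed:**
- **Fingertips:** they are not 22 mm ahead of the TCP as stated. Pressing lightly on the mat showed them about 6 mm behind it when shut, so my first try at the left handle closed on air just above the bar. I corrected for this from then on.
- **Left handle axis:** by touch it was 2–3 mm from where the camera put it.
- **Bar angles from the image:** shadows throw them off by 2–6°, so I relied on the stop contact to confirm fully off and fully on.

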